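# Unload slide cassettes from the incubation block into the transfer tray

### The job

Slide the keeper bar of the incubation block fully open, then take out every slide cassette, tipping each one up by pressing down its wide end because it sits flush in its pocket, and lay it flat in a compartment of its own in the white transfer tray with its tab out through the notch. When all of them are in the tray, slide the keeper bar fully closed again, and leave the bottle, tip box and mouse where they are.

Things in the scene. Friction and masses are not known exactly. Their poses are not given: they have to be found in the camera images.
- nest: Fixed aluminium block, x -70 to +66 mm, 224 mm wide, top face 36 mm above the bench; origin at bench height, z up, +x towards the tab ends. Four T-shaped pockets with centre lines at y = -84, -28, 28, 84 mm; pocket i holds cassette i or is empty. A lying cassette (origin x = 0, z = 32) is flush with the top, 2 mm play all round. Side rails to y = +-124 mm, 36 mm high, on to x = 118 mm.
- rocker0 (a joint): Brass rocker plate under the wide end of pocket 0, over a well. 0 = level, up to a stop at 0.35 rad; pivots about the line nest x = -10, z = 28 mm. Pressing the cassette's wide end down (say at its x = -36 mm) with 3 to 6 N sinks that end and lifts the tab: at the stop mid-tab stands 16 mm higher. Stiff: it stays as left, with the cassette tipped on it. Its final place does not matter.
- rocker1 (a joint): Brass rocker plate under the wide end of pocket 1, over a well. 0 = level, up to a stop at 0.35 rad; pivots about the line nest x = -10, z = 28 mm. Pressing the cassette's wide end down (say at its x = -36 mm) with 3 to 6 N sinks that end and lifts the tab: at the stop mid-tab stands 16 mm higher. Stiff: it stays as left, with the cassette tipped on it. Its final place does not matter.
- rocker2 (a joint): Brass rocker plate under the wide end of pocket 2, over a well. 0 = level, up to a stop at 0.35 rad; pivots about the line nest x = -10, z = 28 mm. Pressing the cassette's wide end down (say at its x = -36 mm) with 3 to 6 N sinks that end and lifts the tab: at the stop mid-tab stands 16 mm higher. Stiff: it stays as left, with the cassette tipped on it. Its final place does not matter.
- rocker3 (a joint): Brass rocker plate under the wide end of pocket 3, over a well. 0 = level, up to a stop at 0.35 rad; pivots about the line nest x = -10, z = 28 mm. Pressing the cassette's wide end down (say at its x = -36 mm) with 3 to 6 N sinks that end and lifts the tab: at the stop mid-tab stands 16 mm higher. Stiff: it stays as left, with the cassette tipped on it. Its final place does not matter.
- keeper (a joint): Steel keeper bar across the block, 1.5 mm above its top face, 16 mm wide, 248 mm long, 6 mm thick: 0 = closed (over all tabs, bar centre at nest x = 44 mm, the tabs cannot rise), 0.06 m = fully open (slid along the nest's +x beyond the block). Moves with about 2 N of friction and stays where left.
- keeper_knob (a point): Middle of the black upright knob at the middle of the keeper bar: 22 mm diameter, 26 mm high, this point 57.5 mm above the bench (knob from 43.5 to 69.5 mm).
- cassette0: Slide cassette 0: flat black paddle 108 mm long, 8 mm thick, alike on both faces, with a pale window in its wide part; origin at the middle of its length, width and thickness; +x towards the tab. Wide part 36 mm wide from x = -54 to +10 mm, tab 20 mm wide from x = +10 to +54 mm. About 60 g, centre of mass at x = -7 mm. Either face may be up. None if absent in this run.
- cassette1: Slide cassette 1: flat black paddle 108 mm long, 8 mm thick, alike on both faces, with a pale window in its wide part; origin at the middle of its length, width and thickness; +x towards the tab. Wide part 36 mm wide from x = -54 to +10 mm, tab 20 mm wide from x = +10 to +54 mm. About 60 g, centre of mass at x = -7 mm. Either face may be up. None if absent in this run.
- cassette2: Slide cassette 2: flat black paddle 108 mm long, 8 mm thick, alike on both faces, with a pale window in its wide part; origin at the middle of its length, width and thickness; +x towards the tab. Wide part 36 mm wide from x = -54 to +10 mm, tab 20 mm wide from x = +10 to +54 mm. About 60 g, centre of mass at x = -7 mm. Either face may be up. None if absent in this run.
- cassette3: Slide cassette 3: flat black paddle 108 mm long, 8 mm thick, alike on both faces, with a pale window in its wide part; origin at the middle of its length, width and thickness; +x towards the tab. Wide part 36 mm wide from x = -54 to +10 mm, tab 20 mm wide from x = +10 to +54 mm. About 60 g, centre of mass at x = -7 mm. Either face may be up. None if absent in this run.
- tray: Loose white plastic tray, 0.7 kg, x -61 to +17 mm, 242 mm wide, origin under it, z up. Floor 4 mm thick, walls and ribs up to 14 mm. Four compartments at y = -87, -29, 29, 87 mm, 42 mm wide, x -57 to +13 mm, each with a notch 28 mm wide in the 4 mm wall on the +x side. A cassette's wide part lies on the floor, 37 mm of its tab beyond the notch, over the bench.
- slot0 (a point): Where the origin of a cassette belongs when it lies in the compartment at tray y = -87 mm (8 mm above the bench; play +-3 mm); the point's axes are the tray's, the tab points along +x.
- slot1 (a point): Where the origin of a cassette belongs when it lies in the compartment at tray y = -29 mm (8 mm above the bench; play +-3 mm); the point's axes are the tray's, the tab points along +x.
- slot2 (a point): Where the origin of a cassette belongs when it lies in the compartment at tray y = 29 mm (8 mm above the bench; play +-3 mm); the point's axes are the tray's, the tab points along +x.
- slot3 (a point): Where the origin of a cassette belongs when it lies in the compartment at tray y = 87 mm (8 mm above the bench; play +-3 mm); the point's axes are the tray's, the tab points along +x.
- tab_side (a point): Point on the notched side of the tray, 50 mm from the tray's origin along its +x: the side where the tabs stick out.
- reagent: Bystander: reagent bottle 64 mm in diameter, 130 mm high, origin under it.
- tipbox: Bystander: closed pipette tip box 82 x 122 x 62 mm, origin under it.
- mouse: Bystander: computer mouse 100 x 60 x 28 mm, origin under it.

How it is judged:
On the way, in this order (a step that is already met when the one before it is completed fails the run):
1. the keeper bar is slid open (at least 50 mm) (value of joint keeper above 0.05 m), for 0.2 s.
2. every cassette lies flat in a compartment of its own in the tray, tab out through the notch (((horizontal distance between cassette0 and slot0 below 0.008 m and angle between the x axis of cassette0 and the x axis of tray, either way round below 0.12 rad and angle between the z axis of cassette0 and the z axis of tray, either way round below 0.08 rad and z of cassette0 in the frame of tray below 0.0105 m and x of tab_side in the frame of cassette0 above 0.02 m) or (horizontal distance between cassette0 and slot1 below 0.008 m and angle between the x axis of cassette0 and the x axis of tray, either way round below 0.12 rad and angle between the z axis of cassette0 and the z axis of tray, either way round below 0.08 rad and z of cassette0 in the frame of tray below 0.0105 m and x of tab_side in the frame of cassette0 above 0.02 m) or (horizontal distance between cassette0 and slot2 below 0.008 m and angle between the x axis of cassette0 and the x axis of tray, either way round below 0.12 rad and angle between the z axis of cassette0 and the z axis of tray, either way round below 0.08 rad and z of cassette0 in the frame of tray below 0.0105 m and x of tab_side in the frame of cassette0 above 0.02 m) or (horizontal distance between cassette0 and slot3 below 0.008 m and angle between the x axis of cassette0 and the x axis of tray, either way round below 0.12 rad and angle between the z axis of cassette0 and the z axis of tray, either way round below 0.08 rad and z of cassette0 in the frame of tray below 0.0105 m and x of tab_side in the frame of cassette0 above 0.02 m)) and ((horizontal distance between cassette1 and slot0 below 0.008 m and angle between the x axis of cassette1 and the x axis of tray, either way round below 0.12 rad and angle between the z axis of cassette1 and the z axis of tray, either way round below 0.08 rad and z of cassette1 in the frame of tray below 0.0105 m and x of tab_side in the frame of cassette1 above 0.02 m) or (horizontal distance between cassette1 and slot1 below 0.008 m and angle between the x axis of cassette1 and the x axis of tray, either way round below 0.12 rad and angle between the z axis of cassette1 and the z axis of tray, either way round below 0.08 rad and z of cassette1 in the frame of tray below 0.0105 m and x of tab_side in the frame of cassette1 above 0.02 m) or (horizontal distance between cassette1 and slot2 below 0.008 m and angle between the x axis of cassette1 and the x axis of tray, either way round below 0.12 rad and angle between the z axis of cassette1 and the z axis of tray, either way round below 0.08 rad and z of cassette1 in the frame of tray below 0.0105 m and x of tab_side in the frame of cassette1 above 0.02 m) or (horizontal distance between cassette1 and slot3 below 0.008 m and angle between the x axis of cassette1 and the x axis of tray, either way round below 0.12 rad and angle between the z axis of cassette1 and the z axis of tray, either way round below 0.08 rad and z of cassette1 in the frame of tray below 0.0105 m and x of tab_side in the frame of cassette1 above 0.02 m)) and ((horizontal distance between cassette2 and slot0 below 0.008 m and angle between the x axis of cassette2 and the x axis of tray, either way round below 0.12 rad and angle between the z axis of cassette2 and the z axis of tray, either way round below 0.08 rad and z of cassette2 in the frame of tray below 0.0105 m and x of tab_side in the frame of cassette2 above 0.02 m) or (horizontal distance between cassette2 and slot1 below 0.008 m and angle between the x axis of cassette2 and the x axis of tray, either way round below 0.12 rad and angle between the z axis of cassette2 and the z axis of tray, either way round below 0.08 rad and z of cassette2 in the frame of tray below 0.0105 m and x of tab_side in the frame of cassette2 above 0.02 m) or (horizontal distance between cassette2 and slot2 below 0.008 m and angle between the x axis of cassette2 and the x axis of tray, either way round below 0.12 rad and angle between the z axis of cassette2 and the z axis of tray, either way round below 0.08 rad and z of cassette2 in the frame of tray below 0.0105 m and x of tab_side in the frame of cassette2 above 0.02 m) or (horizontal distance between cassette2 and slot3 below 0.008 m and angle between the x axis of cassette2 and the x axis of tray, either way round below 0.12 rad and angle between the z axis of cassette2 and the z axis of tray, either way round below 0.08 rad and z of cassette2 in the frame of tray below 0.0105 m and x of tab_side in the frame of cassette2 above 0.02 m)) and ((horizontal distance between cassette3 and slot0 below 0.008 m and angle between the x axis of cassette3 and the x axis of tray, either way round below 0.12 rad and angle between the z axis of cassette3 and the z axis of tray, either way round below 0.08 rad and z of cassette3 in the frame of tray below 0.0105 m and x of tab_side in the frame of cassette3 above 0.02 m) or (horizontal distance between cassette3 and slot1 below 0.008 m and angle between the x axis of cassette3 and the x axis of tray, either way round below 0.12 rad and angle between the z axis of cassette3 and the z axis of tray, either way round below 0.08 rad and z of cassette3 in the frame of tray below 0.0105 m and x of tab_side in the frame of cassette3 above 0.02 m) or (horizontal distance between cassette3 and slot2 below 0.008 m and angle between the x axis of cassette3 and the x axis of tray, either way round below 0.12 rad and angle between the z axis of cassette3 and the z axis of tray, either way round below 0.08 rad and z of cassette3 in the frame of tray below 0.0105 m and x of tab_side in the frame of cassette3 above 0.02 m) or (horizontal distance between cassette3 and slot3 below 0.008 m and angle between the x axis of cassette3 and the x axis of tray, either way round below 0.12 rad and angle between the z axis of cassette3 and the z axis of tray, either way round below 0.08 rad and z of cassette3 in the frame of tray below 0.0105 m and x of tab_side in the frame of cassette3 above 0.02 m))), for 0.2 s.
At the end, for the whole second after the job is handed in: Every cassette present lies at rest and flat in a compartment of the tray (origin within 8 mm of the slot point, no more than 10.5 mm above the tray's underside, within 0.12 rad in direction and 0.08 rad in tilt), tab on the notched side, and the keeper bar is closed again (less than 8 mm open) (all of step 2 and linear speed of each of cassette0, cassette1, cassette2, cassette3 below 0.02 m/s and value of joint keeper below 0.008 m); the robot touches nothing.
It fails at once if the bottle is moved more than 30 mm or tipped (distance of reagent from where it was at the start of the episode above 0.03 m or angle between reagent's own z axis and vertical above 0.5 rad).
It fails at once if the tip box is moved more than 30 mm or tipped (distance of tipbox from where it was at the start of the episode above 0.03 m or angle between tipbox's own z axis and vertical above 0.5 rad).
It fails at once if the mouse is moved more than 30 mm or tipped (distance of mouse from where it was at the start of the episode above 0.03 m or angle between mouse's own z axis and vertical above 0.5 rad).
Of cassette0, cassette1, cassette2, cassette3 only 3 to 4 are there at a start; the rules pass over those that are not, and their reading is None.
At some moment in a run one of tray may be knocked a few centimetres aside while the robot is not near it.
Once in a run the grip may slacken for a moment while it holds something.
It also fails if it takes over 210 s, if anything falls off the work surface, if the arm or the gripper's body presses on something with over 40 N, if the wrist force passes 120 N, or if a joint passes its speed limit or range.

### The arm

A 6-joint arm with a two-finger parallel gripper is mounted at the origin on the work surface. World frame = base frame: x ahead of the robot, y to its left, z up, the work surface at z = 0. Lengths are in m, angles in rad, forces in N, time in s.
With the tool pointing down it reaches from about 0.3 to 0.875 m from the base axis. Payload 6.4 kg.
Tool frame: the origin (TCP) lies midway between the tips of the shut fingers; the grasp point (between the pads) lies 19 mm behind it; z points along the fingers, x is the direction in which the jaws open and shut, and the axes are right-handed (so a half turn about z gives the same grasp; the last joint's range is limited). The gripper opens to 85 mm and grips with 20 to 120 N. Pads are 22 mm wide; open, the fingers measure 114 mm over their backs; the gripper's body (76 mm by 85 mm) begins 54 mm behind the grasp point. The pads swing forward as they close: fully open they stand 13 mm farther back than shut.
Start: joints at [-1.433, 0.181, 1.607, -0, 1.354, -0.206], TCP at [0.194, -0.541, 0.231] pointing down, gripper open.
Joint ranges: [-2.99, 2.99], [-0.89, 2.07], [0.3, 2.58], [-1.14, 4.28], [0, 2.63], [-3.12, 3.12]. Speed limits (rad/s): [2.57, 2.57, 3.01, 3.14, 3.14, 3.14].

### API

Orientations are given as a rotation vector (axis times angle).
In Python, from station import * gives the robot as it stands.
- The arm moves only by the tool servo_tool, never from a script. Its argument "commands" is a list of rows, each a list of 6 numbers: the shift along the tool's x, y, z in m, then the turn, a rotation vector about the tool's x, y, z in rad. In form: [[dx, dy, dz, rx, ry, rz], ...]. A call has 1 to 10 rows; each row shifts and turns the commanded pose from where the row before left it, along the tool's axes as they then stand; what a row does not reach is not made up. A row lasts 1/8 s, in which the tool goes at most 62.5 mm and 10.7 degrees, less where a joint would pass 70% of its speed; a pose out of reach is approached as far as the arm can. A call with a gripper value outside its range is refused whole. "hand" is the opening, from 0 (shut) to 1 (fully open), set as the call begins (left out, the last holds). The fingers move at their own pace and stop on an object; the grip force is fixed at half the most. Time passes only in rows, so rows that do not move let the fingers close. It gives the time, the measured TCP pose, the force and the opening at its end, in the units of the state.
- observe(): the state, without advancing time (a new reading comes with each control period).
- get_image(name): name is "scene" or "side" or "wrist"; returns (picture, depth): 400x640x3 uint8, red, green, blue; 400x640 float32, m along the optical axis (not along the pixel's ray), 0 where there is no reading.
- camera_model(name): a dict with "camera_matrix" (3x3 intrinsics, pixels), "camera_from_world" (4x4, takes a point from world to camera coordinates). Camera axes: x right, y up, looking along -z (the intrinsics and any distortion apply to the point x, -y, -z); pixel columns grow to the right and rows downward; lengths in m; the calibration is good to about 2 mm. The wrist camera is an equidistant fisheye: a pixel r from the principal point sees the ray r / f radians off the axis. A picture is of the moment at which its call begins: read the wrist's pose just before it. camera_model takes no time and is no camera call; for the wrist camera it gives the pose at the moment of the call.
- close_job(): hands the job in, once; it reports no verdict.
The state is a dict: "clock": time; "joint_positions": joint angles; "joint_velocities": joint speeds; "joint_efforts": joint torques, N m; "position": TCP position; "eef_rot": TCP orientation; "force": force on the tool from outside, world axes, zero at the start; "ft_torque": the same for the moment, N m; "grip_width": finger opening in m.
Only numpy, scipy, OpenCV 4.12 (cv2) and the standard library are available. Lean on these libraries where they do the work, as an engineer would, in place of code of your own. Each camera call takes 0.05 s, during which the arm holds its last target.

## Working session

There is one attempt and no reset: what is moved stays moved. The work goes in short steps, Python scripts to look and compute and a tool call to move; the robot and the scene stay as the last step left them, time stands still between calls to the robot, and variables do not carry over. Pictures are saved under pics/ and viewed, and the job is handed in when it is done.

Besides the shell and the picture viewer there is one more tool, called by a JSON object that holds its "api" and its "payload". servo_tool: Moves the arm, as the interface text tells. Its arguments: {"type":"object","properties":{"commands":{"type":"array","items":{"type":"array","items":{"type":"number"}}},"hand":{"type":"number"}},"required":["commands"]}

```bash
ls; mkdir -p pics
python3 - <<'E'
from station import *
import cv2, numpy as np
s=observe(); print(s)
for n in ["scene","side","wrist"]:
    p,d=get_image(n); cv2.imwrite(f"pics/{n}0.png",p[:,:,::-1]); m=camera_model(n); print(n,{k:np.round(v,4).tolist() if not isinstance(v,str) else v for k,v in m.items()}, (d>0).mean(), d.min(), d.max())
E
```

```text
pics
{'clock': 0.0, 'joint_positions': array([-1.43329539e+00,  1.81576262e-01,  1.60799184e+00,  1.22857668e-05,
        1.35377363e+00, -2.06277672e-01]), 'joint_velocities': array([-0.00056766, -0.00112226, -0.00040362, -0.00063244, -0.00097905,
        0.00019476]), 'joint_efforts': array([ 5.30362249e-04, -4.44876409e+01, -3.51330435e+01, -1.99428164e-04,
        9.20821389e-03,  1.30756419e-05]), 'position': array([ 0.19375889, -0.54079917,  0.23037215]), 'eef_rot': array([-2.56761446e+00,  1.80800267e+00,  1.86025495e-03]), 'force': array([ 0.87298328, -0.19355339,  0.1705549 ]), 'ft_torque': array([ 0.03426907, -0.02293436, -0.00322612]), 'grip_width': 0.0851551250729813}
scene {'camera_matrix': [[401.6624, 0.0, 318.3566], [0.0, 401.6624, 201.2835], [0.0, 0.0, 1.0]], 'camera_from_world': [[-0.7938, 0.6079, -0.0165, 0.409], [-0.346, -0.429, 0.8344, 0.1199], [0.5002, 0.6681, 0.5509, -1.5114], [0.0, 0.0, 0.0, 1.0]]} 0.99544140625 0.0 3.9999478
side {'camera_matrix': [[415.5352, 0.0, 315.6163], [0.0, 415.5352, 188.8528], [0.0, 0.0, 1.0]], 'camera_from_world': [[0.7783, -0.6278, -0.0111, -0.3984], [0.3741, 0.4494, 0.8112, -0.2567], [-0.5043, -0.6355, 0.5846, -1.1395], [0.0, 0.0, 0.0, 1.0]]} 0.99627734375 0.0 3.4769804
wrist {'camera_matrix': [[309.7069, 0.0, 318.1753], [0.0, 309.7069, 197.2123], [0.0, 0.0, 1.0]], 'camera_from_world': [[0.3379, -0.9412, -0.0015, -0.5737], [0.8919, 0.3207, -0.3188, 0.0422], [0.3006, 0.1063, 0.9478, -0.3802], [0.0, 0.0, 0.0, 1.0]]} 0.9958671875 0.0 1.5175344
```

View pics/scene0.png

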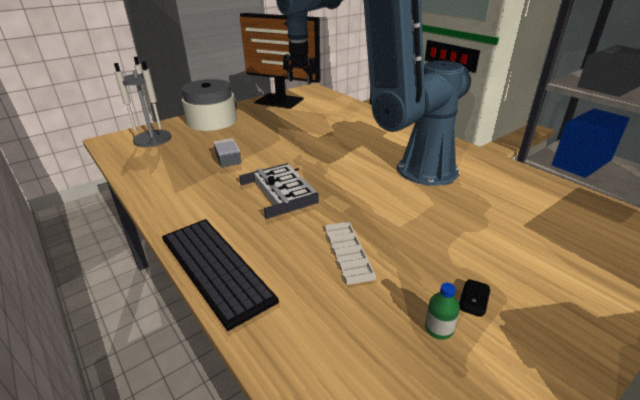

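View pics/side0.png

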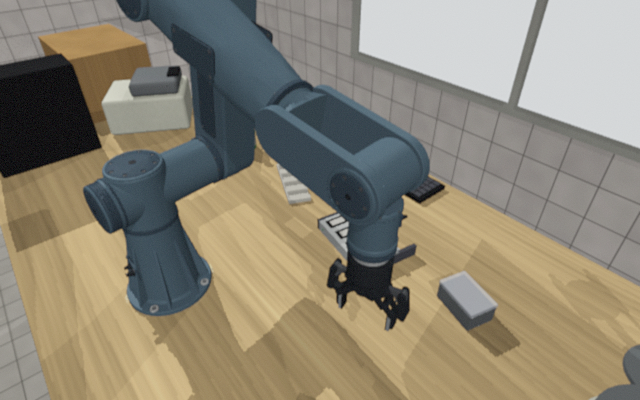

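View pics/wrist0.png

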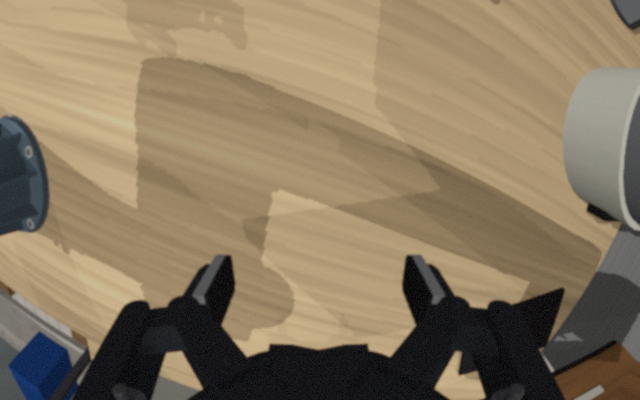

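The scene view shows the nest around (285,187), the tray at (350,252), the tip box at (228,152), the bottle at (442,312) and the mouse at (475,297). The wrist view shows only bench. Next I'll get rough positions from scene depth.

```bash
cat > h.py <<'E'
from station import *
import cv2, numpy as np
from scipy.spatial.transform import Rotation as R
def rays(name,uv,m=None):
    m=m or camera_model(name); K=np.array(m["camera_matrix"]);T=np.array(m["camera_from_world"])
    uv=np.atleast_2d(np.asarray(uv,float)); x=(uv[:,0]-K[0,2])/K[0,0]; y=(uv[:,1]-K[1,2])/K[1,1]
    if name=="wrist":
        r=np.hypot(x,y)+1e-12; d=np.c_[np.sin(r)*x/r,-np.sin(r)*y/r,-np.cos(r)]
    else: d=np.c_[x,-y,-np.ones_like(x)]
    return -T[:3,:3].T@T[:3,3], d@T[:3,:3]
def onplane(name,uv,z,m=None):
    o,d=rays(name,uv,m); return o+d*((z-o[2])/d[:,2])[:,None]
def deproj(name,dep,m):
    h,w=dep.shape; v,u=np.mgrid[:h,:w]; o,d=rays(name,np.c_[u.ravel(),v.ravel()],m)
    T=np.array(m["camera_from_world"]); zc=-(d@T[:3,:3].T)[:,2]
    return (o+d*(dep.ravel()/zc)[:,None]).reshape(h,w,3)
def proj(name,P,m=None):
    m=m or camera_model(name);K=np.array(m["camera_matrix"]);T=np.array(m["camera_from_world"])
    c=np.atleast_2d(P)@T[:3,:3].T+T[:3,3]; c=c*[1,-1,-1]
    if name=="wrist":
        r=np.hypot(c[:,0],c[:,1])+1e-12; th=np.arctan2(r,c[:,2]); n=c[:,:2]/r[:,None]*th[:,None]
    else: n=c[:,:2]/c[:,2:]
    return n*[K[0,0],K[1,1]]+K[:2,2]
def tcp():
    s=observe(); return s["position"],R.from_rotvec(s["eef_rot"]),s
def move(P,Rt=None):
    """delta in tool axes to reach world P, rot Rt"""
    p,r,s=tcp(); d=r.inv().apply(np.array(P)-p); rv=(r.inv()*Rt).as_rotvec() if Rt is not None else np.zeros(3)
    return np.round(d,4), np.round(rv,4)
def down(yaw):
    """tool down, tool x axis along world angle yaw"""
    c,s=np.cos(yaw),np.sin(yaw); return R.from_matrix(np.array([[c,s,0],[s,-c,0],[0,0,-1]]).T)
E
python3 - <<'E'
from h import *
p,d=get_image("scene"); m=camera_model("scene")
X=deproj("scene",d,m)
for n,(u,v) in dict(nest=(285,187),knob=(271,181),railL=(241,179),railR=(266,211),nestfarL=(255,168),nestfarR=(318,197),trayA=(327,227),trayB=(350,224),trayC=(374,276),trayD=(349,282),mouse=(475,297),bot=(442,312),tip=(228,148)).items(): print(n,X[v,u].round(3))
c=p[140:300,220:400,::-1]; cv2.imwrite("pics/s1.png",cv2.resize(c,None,fx=4,fy=3.7,interpolation=cv2.INTER_CUBIC))
pc=R.from_rotvec(observe()["eef_rot"]); print(pc.as_matrix().round(3))
E
```

```text
nest [ 0.515 -0.184  0.033]
knob [ 0.553 -0.21   0.059]
railL [ 0.6   -0.341  0.024]
railR [ 0.636 -0.111  0.027]
nestfarL [ 0.497 -0.426 -0.003]
nestfarR [ 0.455 -0.079  0.021]
trayA [0.528 0.059 0.014]
trayB [0.464 0.091 0.014]
trayC [0.563 0.296 0.013]
trayD [0.622 0.268 0.007]
mouse [0.437 0.503 0.027]
bot [0.581 0.51  0.084]
tip [ 0.55  -0.53   0.059]
[[ 0.337 -0.941 -0.   ]
 [-0.941 -0.337  0.001]
 [-0.001 -0.    -1.   ]]
```

View pics/s1.png

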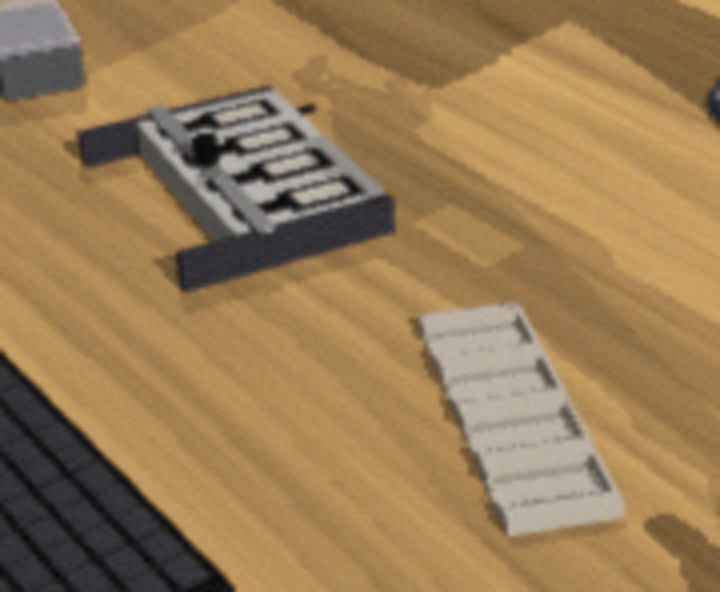

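Run:
```python
from h import *
p,r,s=tcp(); m=camera_model("wrist"); T=np.array(m["camera_from_world"]); c=-T[:3,:3].T@T[:3,3]
print("cam in tool",r.inv().apply(c-p).round(4))
print(move([0.44,-0.19,0.30],down(np.deg2rad(-99))))
```

```text
cam in tool [-0.0006 -0.0817 -0.1423]
(array([-0.2475, -0.3501, -0.0689]), array([1.000e-04, 1.200e-03, 5.009e-01]))
```

{"api": "servo_tool", "payload": {"commands": [[-0.031,-0.0438,-0.0086,0,0,0],[-0.031,-0.0438,-0.0086,0,0,0],[-0.031,-0.0438,-0.0086,0,0,0],[-0.031,-0.0438,-0.0086,0,0,0],[-0.031,-0.0438,-0.0086,0,0,0],[-0.031,-0.0438,-0.0086,0,0,0],[-0.031,-0.0438,-0.0086,0,0,0],[-0.031,-0.0438,-0.0086,0,0,0]], "hand": 0}}

```text
clock: 1.2
position: [0.4408, -0.1882, 0.3004]
eef_rot: [2.569, -1.809, 0.001]
force: [0.6, -0.6, 0.3]
grip_width: -0.0002
```

{"api": "servo_tool", "payload": {"commands": [[0,0,0,0,0,0.167],[0,0,0,0,0,0.167],[0,0,0,0,0,0.167],[0,0,0,0,0,0]]}}

```text
clock: 1.7
position: [0.4401, -0.1896, 0.2999]
eef_rot: [2.042, -2.387, -0.001]
force: [0.6, 0.0, -0.2]
grip_width: -0.0006
```

Run:
```python
from h import *
p,r,s=tcp(); print(p,r.as_matrix().round(3),s["clock"],s["joint_positions"].round(2))
m=camera_model("wrist"); im,d=get_image("wrist"); cv2.imwrite("pics/w1.png",im[:,:,::-1])
np.savez("w1.npz",im=im,d=d,K=m["camera_matrix"],T=m["camera_from_world"])
```

```text
[ 0.44005696 -0.18961642  0.29992725] [[-0.155 -0.988 -0.   ]
 [-0.988  0.155  0.   ]
 [-0.     0.    -1.   ]] 1.7 [-0.66 -0.09  1.75 -0.    1.48  1.07]
```

View pics/w1.png

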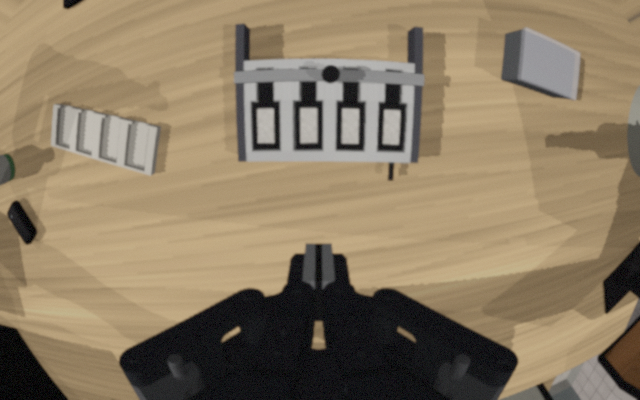

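The wrist view shows the nest from (240,60) to (418,162), with four cassettes whose pale windows are at about x = 265, 308, 350 and 392, y ≈ 127. The knob is at (331,73), the tray at (105,138) with notches up, and the tip box at (540,65).

Run:
```python
from h import *
z=np.load("w1.npz"); im=z["im"]; m=dict(camera_matrix=z["K"],camera_from_world=z["T"])
g=cv2.cvtColor(im,cv2.COLOR_RGB2GRAY); 
# windows
for x in (265,308,350,392):
    print(im[127,x], end=' ')
print(im[150,285],im[127,287],im[110,287],im[30,243])
hsv=cv2.cvtColor(im,cv2.COLOR_RGB2HSV)
mask=((hsv[:,:,1]<70)&(g>110)).astype(np.uint8); mask[:, :220]=0; mask[:,435:]=0; mask[180:]=0;mask[:50]=0
cv2.imwrite("pics/m1.png",cv2.resize(mask[40:180,220:440]*255,None,fx=3,fy=3))
c=im[20:185,220:440,::-1]; cv2.imwrite("pics/w1z.png",cv2.resize(c,None,fx=3.5,fy=3.5,interpolation=cv2.INTER_CUBIC))
c=im[85:190,35:185,::-1]; cv2.imwrite("pics/w1t.png",cv2.resize(c,None,fx=5,fy=5,interpolation=cv2.INTER_CUBIC))
```

```text
[187 185 178] [188 185 178] [187 185 178] [186 183 176] [176 176 173] [179 178 176] [177 177 174] [66 65 69]
```

View pics/w1z.png

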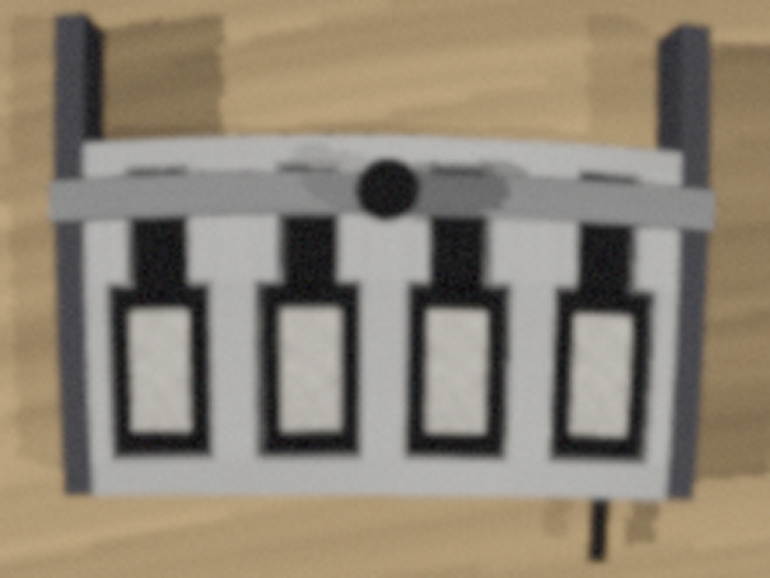

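View pics/w1t.png

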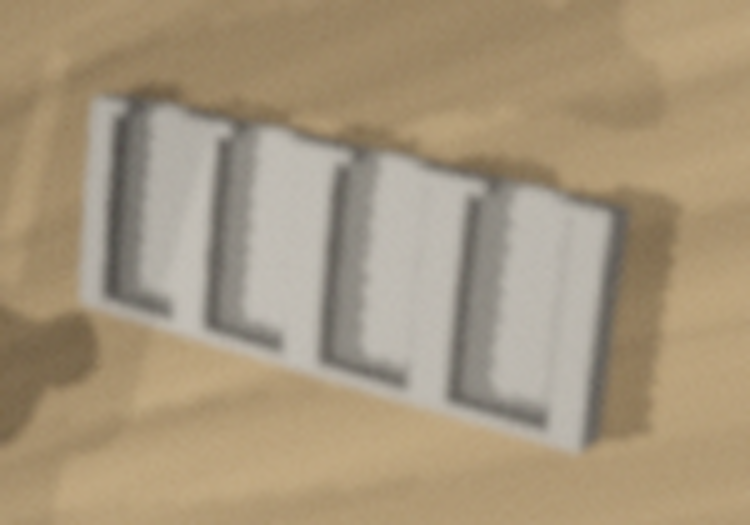

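View pics/m1.png

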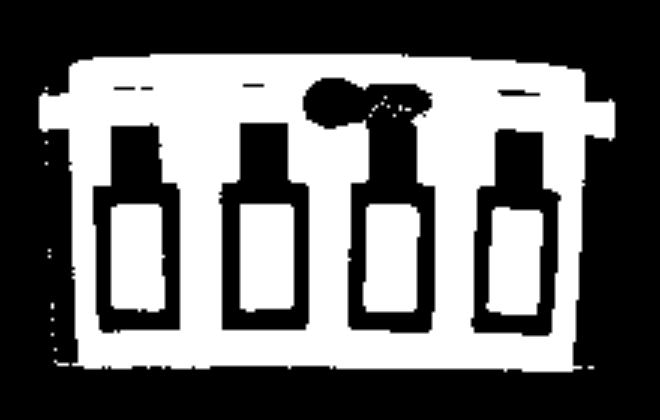

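```bash
python3 - <<'E'
from h import *
z=np.load("w1.npz"); im=z["im"]; m=dict(camera_matrix=z["K"],camera_from_world=z["T"])
g=cv2.cvtColor(im,cv2.COLOR_RGB2GRAY); hsv=cv2.cvtColor(im,cv2.COLOR_RGB2HSV)
mask=((hsv[:,:,1]<70)&(g>110)).astype(np.uint8); mask[:, :220]=0; mask[:,435:]=0; mask[180:]=0;mask[:50]=0
W=[]
n,l,st,ce=cv2.connectedComponentsWithStats(mask)
for i in range(1,n):
    if 300<st[i,4]<1500:
        c,_=cv2.findContours((l==i).astype(np.uint8),0,cv2.CHAIN_APPROX_NONE); P=onplane("wrist",c[0][:,0],0.036,m)[:,:2]
        rr=cv2.minAreaRect((P*1000).astype(np.float32)); W.append(onplane("wrist",ce[i],0.036,m)[0,:2]); print(rr,W[-1].round(4))
W=np.array(sorted(W,key=lambda w:w[1])); dd=np.diff(W,axis=0); print(dd, np.hypot(*dd.T))
v=W[3]-W[0]; print("yaw",np.rad2deg(np.arctan2(v[1],v[0])-np.pi/2), W.mean(0))
# plate corners & edges by eye (zoom 3.5, offset 220,20)
C=np.array([[66,493],[692,498],[84,145],[683,153],[386,190]])/3.5+[220,20]
P=onplane("wrist",C,0.036,m)[:,:2]; print(P.round(4)); print("knob top",onplane("wrist",C[4],0.0695,m))
# front edge fit of nest (x=-70) : last mask rows near bottom
E=[]
for u in range(250,412,4):
    col=np.where(mask[:,u])[0]; E.append([u,col.max()+0.5])
P=onplane("wrist",E,0.036,m)[:,:2]; k=np.polyfit(P[:,1],P[:,0],1); print("front edge",k, "yaw",-np.rad2deg(np.arctan(k[0])), (np.polyval(k,P[:,1])-P[:,0]).std())
E
# tray
cat >> h.py <<'E'
def tray(im,m,roi,show=None):
    g=cv2.cvtColor(im,cv2.COLOR_RGB2GRAY); hsv=cv2.cvtColor(im,cv2.COLOR_RGB2HSV)
    mask=((hsv[:,:,1]<45)&(g>100)).astype(np.uint8); M=np.zeros_like(mask); u0,u1,v0,v1=roi; M[v0:v1,u0:u1]=mask[v0:v1,u0:u1]
    n,l,st,ce=cv2.connectedComponentsWithStats(M); i=1+np.argmax(st[1:,4]); M=(l==i).astype(np.uint8)
    if show: cv2.imwrite(show,cv2.resize(M[v0:v1,u0:u1]*255,None,fx=3,fy=3))
    c,_=cv2.findContours(M,0,cv2.CHAIN_APPROX_NONE); c=max(c,key=len)[:,0]
    P=onplane("wrist",c,0.014,m)[:,:2]
    return M,P,cv2.minAreaRect((P*1000).astype(np.float32))
E
python3 - <<'E'
from h import *
z=np.load("w1.npz"); im=z["im"]; m=dict(camera_matrix=z["K"],camera_from_world=z["T"])
M,P,rr=tray(im,m,(40,175,90,190),"pics/tm1.png"); print(rr, cv2.boxPoints(rr))
E
```

```text
((494.4742431640625, -127.53414916992188), (23.04891014099121, 46.80354309082031), 79.28016662597656) [ 0.4947 -0.1273]
((484.84429931640625, -183.526123046875), (22.437965393066406, 46.40931701660156), 80.7768325805664) [ 0.4855 -0.1836]
((476.7666931152344, -237.26182556152344), (22.986265182495117, 47.105228424072266), 80.09517669677734) [ 0.4768 -0.2372]
((468.07550048828125, -292.2103576660156), (23.515762329101562, 47.23139953613281), 80.26537322998047) [ 0.4682 -0.2921]
[[0.0086399  0.05486072]
 [0.00871054 0.05365864]
 [0.00923464 0.05629926]] [0.05553689 0.05436104 0.0570516 ]
yaw -9.162832260922267 [ 0.48130434 -0.21003591]
[[ 0.4539 -0.0818]
 [ 0.4146 -0.3249]
 [ 0.5845 -0.1141]
 [ 0.5493 -0.3359]
 [ 0.5472 -0.2217]]
knob top [[ 0.54500381 -0.22010443  0.0695    ]]
front edge [0.16179353 0.46507243] yaw -9.190445177947357 0.0005487159938834077
((541.1705322265625, 167.23214721679688), (247.96583557128906, 81.16897583007812), 65.36409759521484) [[452.5979    71.45243 ]
 [526.3785    37.617104]
 [629.74316  263.01187 ]
 [555.9626   296.8472  ]]
```

```bash
cat >> h.py <<'E'
NY=np.deg2rad(-9.2); NO=np.array([0.5022,-0.2133])
def nest(x,y): c,s=np.cos(NY),np.sin(NY); return NO+np.array([c*x-s*y,s*x+c*y])
E
python3 - <<'E'
from h import *
print(move([0.5455,-0.2203,0.05],down(np.deg2rad(-99.2))))
E
```

```text
(array([ 0.0141, -0.1089,  0.25  ]), array([0.0002, 0.0001, 0.0068]))
```

{"api": "servo_tool", "payload": {"commands": [[0.007,-0.054,0,0,0,0.003],[0.007,-0.055,0,0,0,0.003],[0,0,0.05,0,0,0],[0,0,0.05,0,0,0],[0,0,0.05,0,0,0],[0,0,0.04,0,0,0],[0,0,0,0,0,0]], "hand": 0.6}}

```text
clock: 2.62
position: [0.543, -0.2193, 0.1064]
eef_rot: [2.034, -2.391, -0.012]
force: [-0.2, 0.2, 0.1]
grip_width: 0.0513
```

Run:
```python
from h import *
print(move([0.5455,-0.2203,0.05],down(np.deg2rad(-99.2))))
m=camera_model("wrist"); im,d=get_image("wrist"); cv2.imwrite("pics/w2.png",im[:,:,::-1])
```

```text
(array([ 0.0008, -0.0031,  0.0564]), array([ 0.0073,  0.0033, -0.0003]))
```

View pics/w2.png

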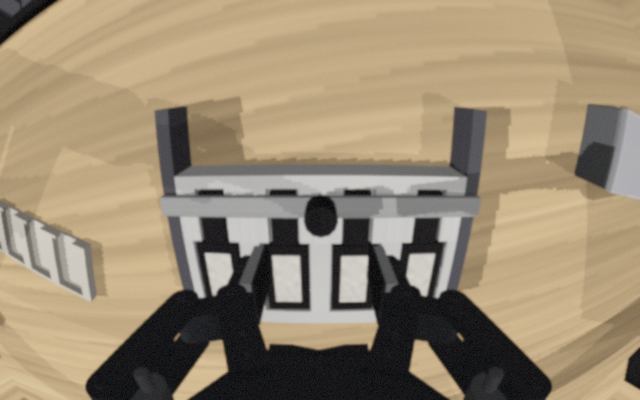

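The jaws (250 to 390 px) straddle the knob at (321,215), so I'll go down onto it.

{"api": "servo_tool", "payload": {"commands": [[0.001,-0.003,0.03,0,0,0],[0,0,0.026,0,0,0],[0,0,0,0,0,0],[0,0,0,0,0,0]]}}

```text
clock: 3.18
position: [0.5499, -0.2233, 0.0566]
eef_rot: [-2.033, 2.394, -0.005]
force: [0.2, -0.2, 0.0]
grip_width: 0.0518
```

{"api": "servo_tool", "payload": {"commands": [[0,0,0,0,0,0],[0,0,0,0,0,0],[0,0,0,0,0,0]], "hand": 0}}

```text
clock: 3.55
position: [0.5497, -0.2216, 0.0561]
eef_rot: [-2.031, 2.393, -0.002]
force: [0.1, 5.6, 8.2]
grip_width: 0.0191
```

{"api": "servo_tool", "payload": {"commands": [[0,-0.01,-0.001,0,0,0],[0,-0.01,0,0,0,0],[0,-0.01,0,0,0,0],[0,-0.01,0,0,0,0],[0,-0.01,0,0,0,0],[0,-0.01,0,0,0,0],[0,0,0,0,0,0]]}}

```text
clock: 4.42
position: [0.6088, -0.2312, 0.0561]
eef_rot: [-2.033, 2.394, 0.0]
force: [-0.2, 5.0, 5.6]
grip_width: 0.0193
```

Run:
```python
from h import *
p,r,s=tcp();print(p,s["force"],s["grip_width"],move([0.545+.06*.987,-0.2203-.06*.16,0.05],down(np.deg2rad(-99.2))))
im,d=get_image("wrist"); cv2.imwrite("pics/w3.png",im[:,:,::-1])
```

```text
[ 0.60877119 -0.23123513  0.05612533] [-0.19703767  5.04818916  5.55011247] 0.01934038943391551 (array([-0.0006,  0.0047,  0.0061]), array([-0.0008,  0.0012, -0.0021]))
```

View pics/w3.png

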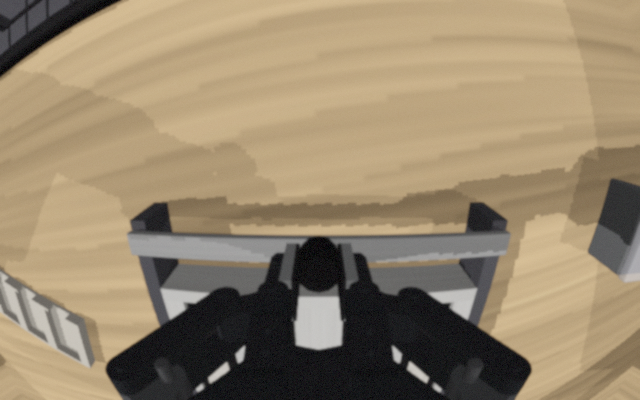

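The bar has moved about 60 mm, with the knob at (318,263) and the bar at the far ends of the rails. I'll nudge it once more, then release.

{"api": "servo_tool", "payload": {"commands": [[0,-0.003,0,0,0,0],[0,0,0,0,0,0]]}}

```text
clock: 4.72
position: [0.6089, -0.2312, 0.056]
eef_rot: [2.033, -2.393, -0.008]
force: [-12.0, 6.3, 14.4]
grip_width: 0.0192
```

{"api": "servo_tool", "payload": {"commands": [[0,0,0,0,0,0],[0,0,0,0,0,0],[0,0,-0.05,0,0,0],[0,0,-0.02,0,0,0],[0,0,0,0,0,0]], "hand": 0.6}}

```text
clock: 5.35
position: [0.6119, -0.2335, 0.1272]
eef_rot: [-2.032, 2.394, -0.007]
force: [-0.0, 0.0, -0.2]
grip_width: 0.0517
```

Run:
```python
from h import *
for y in (.084,.028,-.028,-.084): print(nest(-.041,y))
print(tcp()[0],move([*nest(-.041,.084),0.06],down(np.deg2rad(-99.2))))
```

```text
[ 0.47515743 -0.12382543]
[ 0.46620409 -0.17910506]
[ 0.45725074 -0.23438469]
[ 0.44829739 -0.28966432]
[ 0.61194931 -0.23346684  0.1271644 ] (array([-0.0861,  0.1531,  0.0664]), array([-0.0043, -0.0018, -0.0027]))
```

{"api": "servo_tool", "payload": {"commands": [[-0.029,0.051,0,0,0,0],[-0.029,0.051,0,0,0,0],[-0.028,0.051,0,0,0,0],[0,0,0.04,0,0,0],[0,0,0.021,0,0,0],[0,0,0,0,0,0],[0,0,0,0,0,0]], "hand": 0}}

```text
clock: 6.22
position: [0.4735, -0.1229, 0.064]
eef_rot: [2.033, -2.395, -0.001]
force: [-0.6, 0.0, 0.3]
grip_width: 0.0004
```

Run:
```python
from h import *
print(tcp()[0],move([*nest(-.041,.084),0.04],down(np.deg2rad(-99.2))))
im,d=get_image("wrist"); cv2.imwrite("pics/w4.png",im[:,:,::-1])
```

```text
[ 0.4735447  -0.12290565  0.0639848 ] (array([ 0.0006, -0.0018,  0.024 ]), array([ 0.0005,  0.0001, -0.0027]))
```

View pics/w4.png

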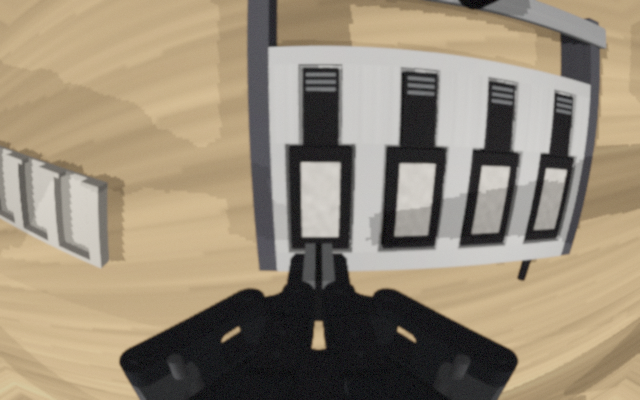

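The closed fingers, tip at (319,243), sit over the wide end of pocket 3, and all four tabs are free of the bar. Next is the press.

{"api": "servo_tool", "payload": {"commands": [[0,-0.002,0.014,0,0,0],[0,0,0.01,0,0,0],[0,0,0.004,0,0,0],[0,0,0.003,0,0,0],[0,0,0.002,0,0,0]]}}

```text
clock: 6.9
position: [0.475, -0.1229, 0.0309]
eef_rot: [2.033, -2.395, -0.002]
force: [-2.9, 0.9, 4.3]
grip_width: -0.0002
```

{"api": "servo_tool", "payload": {"commands": [[0,0,0.001,0,0,0],[0,0,0,0,0,0]]}}

```text
clock: 7.15
position: [0.4756, -0.1232, 0.0301]
eef_rot: [-2.033, 2.395, -0.001]
force: [-1.9, 0.0, 1.4]
grip_width: 0.0
```

{"api": "servo_tool", "payload": {"commands": [[0,0,0.002,0,0,0],[0,0,0.002,0,0,0],[0,0,0,0,0,0]]}}

```text
clock: 7.52
position: [0.4758, -0.1233, 0.027]
eef_rot: [-2.033, 2.395, -0.0]
force: [-6.4, 2.9, 12.2]
grip_width: 0.0002
```

{"api": "servo_tool", "payload": {"commands": [[0,0,0.001,0,0,0],[0,0,0.001,0,0,0],[0,0,0,0,0,0]]}}

```text
clock: 7.9
position: [0.4759, -0.1233, 0.0264]
eef_rot: [2.034, -2.394, 0.0]
force: [-11.4, 4.5, 29.3]
grip_width: -0.0002
```

{"api": "servo_tool", "payload": {"commands": [[0,0.001,-0.028,0,0,0],[0.028,0,0,0,0,0],[0.028,0,0,0,0,0],[0,0,0.012,0,0,0],[0,0,0.004,0,0,0],[0,0,0.004,0,0,0],[0,0,0.003,0,0,0],[0,0,0.002,0,0,0],[0,0,0,0,0,0]]}}

```text
clock: 9.02
position: [0.465, -0.1776, 0.0268]
eef_rot: [2.033, -2.395, -0.002]
force: [-3.7, 1.6, 2.2]
grip_width: -0.0002
```

Run:
```python
from h import *
print(tcp()[0],move([*nest(-.041,.028),0.027],down(np.deg2rad(-99.2))))
im,d=get_image("wrist"); cv2.imwrite("pics/w5.png",im[:,:,::-1])
```

```text
[ 0.46502313 -0.17756285  0.02679937] (array([ 0.0013, -0.0014, -0.0002]), array([ 0.0011,  0.0008, -0.0023]))
```

View pics/w5.png

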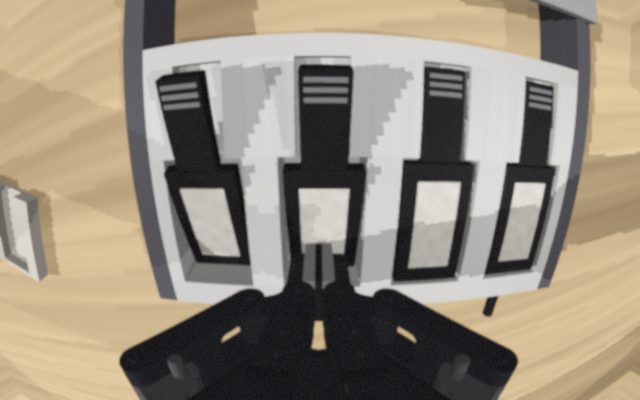

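Cassette 3, tab at (185,90), and cassette 2, tab at (325,85), are both tipped up. I'll press a little more on cassette 2, then do the others.

{"api": "servo_tool", "payload": {"commands": [[0,0,0.001,0,0,0],[0,0,0.0015,0,0,0],[0,0,0,0,0,0]]}}

```text
clock: 9.45
position: [0.4655, -0.178, 0.0261]
eef_rot: [2.033, -2.395, -0.001]
force: [-8.7, 6.3, 20.7]
grip_width: 0.0001
```

{"api": "servo_tool", "payload": {"commands": [[0,0,-0.028,0,0,0],[0.028,0,0,0,0,0],[0.029,0,0,0,0,0],[0,0,0.012,0,0,0],[0,0,0.004,0,0,0],[0,0,0.004,0,0,0],[0,0,0.003,0,0,0],[0,0,0.002,0,0,0],[0,0,0.002,0,0,0],[0,0,0,0,0,0]]}}

```text
clock: 10.7
position: [0.4559, -0.2338, 0.0262]
eef_rot: [2.034, -2.395, -0.003]
force: [-6.1, 5.3, 12.6]
grip_width: 0.0003
```

{"api": "servo_tool", "payload": {"commands": [[0,0,0.001,0,0,0],[0,0,0,0,0,0]]}}

```text
clock: 10.95
position: [0.4559, -0.2338, 0.0259]
eef_rot: [2.034, -2.394, -0.002]
force: [-9.3, 6.4, 19.9]
grip_width: -0.0001
```

{"api": "servo_tool", "payload": {"commands": [[0,0,-0.028,0,0,0],[0.028,0,0,0,0,0],[0.028,0,0,0,0,0],[0,0,0.012,0,0,0],[0,0,0.004,0,0,0],[0,0,0.004,0,0,0],[0,0,0.003,0,0,0],[0,0,0.002,0,0,0],[0,0,0.002,0,0,0],[0,0,0,0,0,0]]}}

```text
clock: 12.2
position: [0.4469, -0.2891, 0.0263]
eef_rot: [-2.033, 2.395, 0.002]
force: [-6.8, 4.8, 12.0]
grip_width: 0.0002
```

{"api": "servo_tool", "payload": {"commands": [[0,0,0.001,0,0,0],[0,0,0,0,0,0]]}}

```text
clock: 12.45
position: [0.4469, -0.2891, 0.026]
eef_rot: [-2.034, 2.395, 0.002]
force: [-8.6, 7.8, 18.7]
grip_width: -0.0001
```

{"api": "servo_tool", "payload": {"commands": [[0,0.01,-0.05,0,0,0],[-0.03,0.02,-0.05,0,0,0],[-0.03,0,-0.05,0,0,0],[-0.03,0,-0.02,0,0,0],[0,0,0,0,0,0],[0,0,0,0,0,0]], "hand": 0.5}}

```text
clock: 13.2
position: [0.4321, -0.1962, 0.1941]
eef_rot: [2.034, -2.395, 0.0]
force: [-0.4, -0.5, -0.0]
grip_width: 0.043
```

Run:
```python
from h import *
m=camera_model("wrist"); im,d=get_image("wrist"); cv2.imwrite("pics/w6.png",im[:,:,::-1]); np.savez("w6.npz",im=im,d=d,K=m["camera_matrix"],T=m["camera_from_world"])
p,r,s=tcp(); print(p)
ca,sa=np.cos(.35),np.sin(.35)
# predicted tab tip corners / tab mid for each pocket
o=im[:,:,::-1].copy()
for y in (-.084,-.028,.028,.084):
    for x,yy in ((54,.01),(54,-.01),(10,.01),(10,-.01),(-54,.018),(-54,-.018)):
        nx=-.010+(x/1000+.010)*ca-.008*sa; nz=.028+(x/1000+.010)*sa+.008*ca
        q=proj("wrist",[*nest(nx,y+yy),nz],m)[0]; cv2.circle(o,tuple(int(round(t)) for t in q),2,(0,0,255),-1)
cv2.imwrite("pics/w6o.png",cv2.resize(o[20:260,90:520],None,fx=1.8,fy=1.8))
```

```text
[ 0.4317982  -0.19632287  0.19363523]
```

View pics/w6o.png

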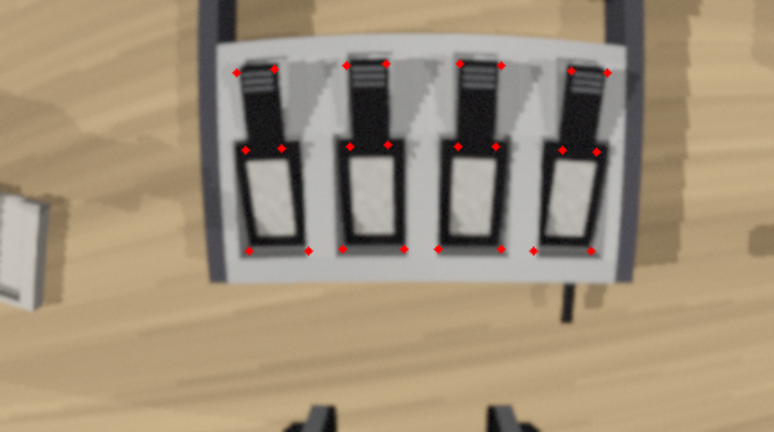

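Predicted corners match within about 2 mm; the cassettes have slid about 2 mm toward +x. All four tabs are raised. Next I work out the grasp of cassette 0.

```bash
cat >> h.py <<'E'
def grasp(y,back=0.05,x=0.0415,z=0.0435):
    Rt=down(NY-np.pi/2)*R.from_rotvec([.35,0,0]); P=np.array([*nest(x,y),z])-Rt.as_matrix()[:,2]*back
    return P,Rt
E
python3 - <<'E'
from h import *
P,Rt=grasp(-.084); print(P,move(P,Rt), move(P,down(NY-np.pi/2)))
E
```

```text
[ 0.51281179 -0.30011337  0.09046864] (array([ 0.0893, -0.0969,  0.103 ]), array([ 3.508e-01, -1.000e-04, -3.000e-03])) (array([ 0.0893, -0.0969,  0.103 ]), array([ 0.0008,  0.0004, -0.0029]))
```

{"api": "servo_tool", "payload": {"commands": [[0.03,-0.032,0,0,0,0],[0.03,-0.032,0.02,0,0,0],[0.029,-0.033,0.03,0,0,0],[0,0,0.053,0,0,0],[0,0,0,0.175,0,0],[0,0,0,0.175,0,0],[0,0,0,0,0,0],[0,0,0,0,0,0]], "hand": 0.5}}

```text
clock: 14.25
position: [0.5137, -0.3011, 0.0921]
eef_rot: [-1.87, 2.205, -0.389]
force: [0.7, -0.2, 1.1]
grip_width: 0.0431
```

Run:
```python
from h import *
P,Rt=grasp(-.084,0); print(tcp()[0],move(P,Rt))
im,d=get_image("wrist"); cv2.imwrite("pics/w7.png",im[:,:,::-1])
```

```text
[ 0.5136522  -0.30113549  0.0921034 ] (array([-0.001 ,  0.0014,  0.0512]), array([ 0.0014, -0.002 , -0.0035]))
```

View pics/w7.png

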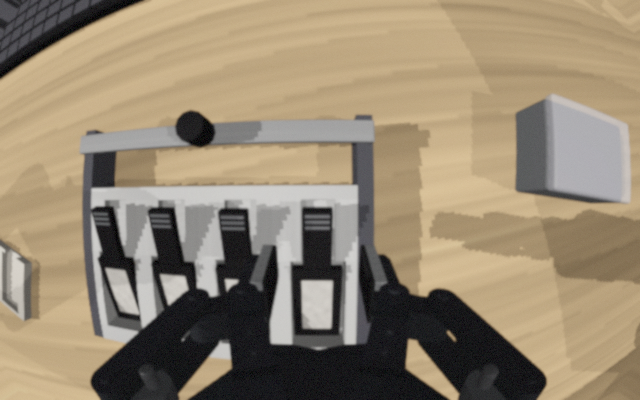

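The tab at (317,220) is centred between the fingers (about 265 and 372). I'll go down and grip.

{"api": "servo_tool", "payload": {"commands": [[-0.001,0.0015,0.025,0,0,0],[0,0,0.02,0,0,0],[0,0,0.006,0,0,0],[0,0,0,0,0,0],[0,0,0,0,0,0]]}}

```text
clock: 14.92
position: [0.53, -0.3018, 0.0442]
eef_rot: [-1.87, 2.202, -0.392]
force: [0.7, -0.0, 0.3]
grip_width: 0.0429
```

Run:
```python
from h import *
P,Rt=grasp(-.084,0); print(tcp()[0],tcp()[2]["force"],move(P,Rt))
im,d=get_image("wrist"); cv2.imwrite("pics/w8.png",im[:,:,::-1])
```

```text
[ 0.53001572 -0.30178228  0.04420394] [ 0.73637274 -0.04002515  0.3188647 ] (array([0.0011, 0.0003, 0.0006]), array([-0.0011, -0.0017, -0.0018]))
```

View pics/w8.png

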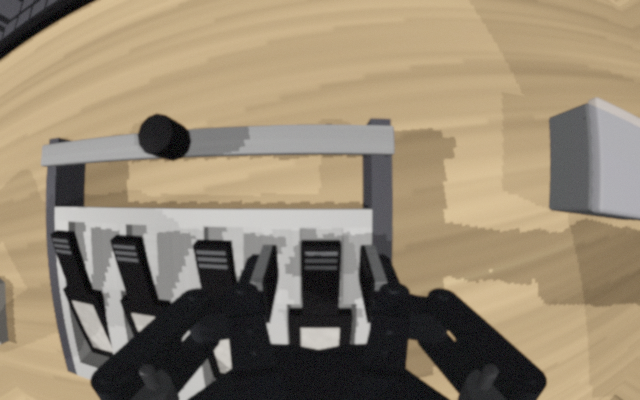

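{"api": "servo_tool", "payload": {"commands": [[0,0,0,0,0,0],[0,0,0,0,0,0],[0,0,0,0,0,0],[0,0,0,0,0,0]], "hand": 0}}

```text
clock: 15.48
position: [0.5296, -0.3015, 0.0436]
eef_rot: [-1.87, 2.203, -0.391]
force: [-0.4, -0.1, 3.5]
grip_width: 0.018
```

Run:
```python
from h import *
print(tcp()[0],tcp()[2]["force"],tcp()[2]["grip_width"])
im,d=get_image("wrist"); cv2.imwrite("pics/w9.png",im[:,:,::-1])
```

```text
[ 0.52958355 -0.30153981  0.04362382] [-0.39062982 -0.14430133  3.45795085] 0.017995430707719
```

View pics/w9.png

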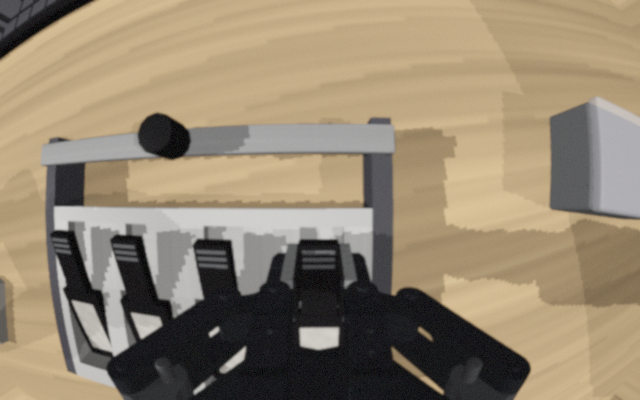

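{"api": "servo_tool", "payload": {"commands": [[0,-0.003,-0.009,0,0,0],[0,-0.007,-0.019,0,0,0],[0,-0.01,-0.03,0,0,0],[0,-0.01,-0.03,0,0,0],[0,0,0,-0.117,0,0],[0,0,0,-0.117,0,0],[0,0,0,-0.116,0,0],[0,0,0,0,0,0]]}}

```text
clock: 16.52
position: [0.5285, -0.301, 0.1361]
eef_rot: [-2.035, 2.394, -0.001]
force: [1.2, -0.1, -0.8]
grip_width: 0.0179
```

Run:
```python
from h import *
print(tcp()[0],tcp()[2]["force"],tcp()[2]["grip_width"],move([0.46,0.16,0.25],down(np.deg2rad(-114.6))))
im,d=get_image("wrist"); cv2.imwrite("pics/w10.png",im[:,:,::-1])
```

```text
[ 0.52854548 -0.30096084  0.13609115] [ 1.17105555 -0.14110717 -0.77138587] 0.01790939998163226 (array([-0.4439,  0.1419, -0.1141]), array([-5.000e-04, -2.000e-04,  2.675e-01]))
```

View pics/w10.png

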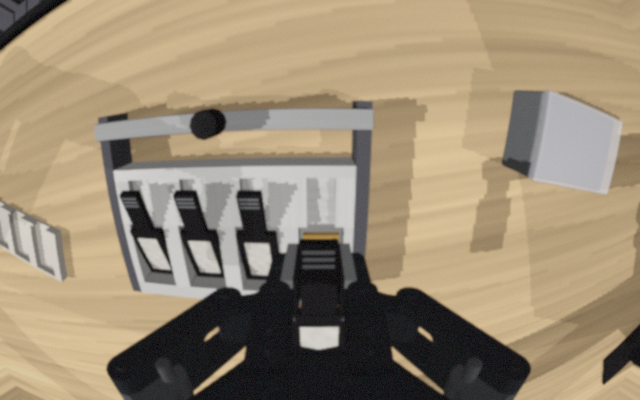

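{"api": "servo_tool", "payload": {"commands": [[-0.01,0.006,-0.05,0,0,0],[-0.054,0.017,-0.016,0,0,0],[-0.054,0.017,-0.008,0,0,0],[-0.054,0.017,-0.008,0,0,0],[-0.054,0.017,-0.008,0,0,0],[-0.054,0.017,-0.008,0,0,0],[-0.054,0.017,-0.008,0,0,0],[-0.054,0.017,-0.008,0,0,0],[-0.054,0.017,0,0,0,0]]}}

```text
clock: 17.7
position: [0.4582, 0.1598, 0.2506]
eef_rot: [-2.03, 2.393, -0.001]
force: [0.6, 0.1, 0.2]
grip_width: 0.018
```

{"api": "servo_tool", "payload": {"commands": [[0,0,0,0,0,0.134],[0,0,0,0,0,0.134],[0,0,0,0,0,0],[0,0,0,0,0,0]]}}

```text
clock: 18.2
position: [0.4587, 0.1579, 0.2499]
eef_rot: [-1.697, 2.643, 0.0]
force: [0.3, -0.8, -0.2]
grip_width: 0.0179
```

Run:
```python
from h import *
p,r,s=tcp(); print(p,s["force"],s["grip_width"],r.as_matrix().round(3).tolist())
m=camera_model("wrist"); im,d=get_image("wrist"); cv2.imwrite("pics/w11.png",im[:,:,::-1]); np.savez("w11.npz",im=im,d=d,K=m["camera_matrix"],T=m["camera_from_world"])
```

```text
[0.45868904 0.15792466 0.24990821] [ 0.27028317 -0.75409541 -0.15507595] 0.01788034350316491 [[-0.416, -0.909, 0.0], [-0.909, 0.416, 0.0], [-0.001, -0.0, -1.0]]
```

View pics/w11.png

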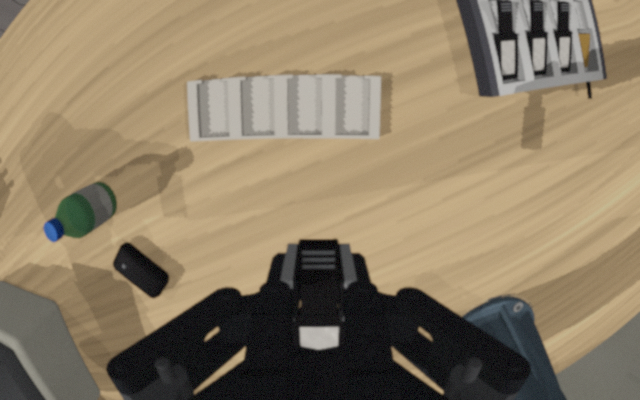

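The tray is at (190..380, 75..140), well aligned with the tool, notched side up in the picture. The cassette is held level at (320,290). Next I measure the tray pose.

Run:
```python
from h import *
z=np.load("w11.npz"); im=z["im"]; m=dict(camera_matrix=z["K"],camera_from_world=z["T"])
M,P,rr=tray(im,m,(170,400,60,155),"pics/tm2.png"); print(rr, cv2.boxPoints(rr))
cv2.imwrite("pics/w11z.png",cv2.resize(im[65:150,180:390,::-1],None,fx=3.8,fy=3.8,interpolation=cv2.INTER_CUBIC))
```

```text
((541.6641235351562, 170.4921417236328), (242.36331176757812, 78.40504455566406), 65.31092071533203) [[455.42834   76.76261 ]
 [526.66626   44.013313]
 [627.8999   264.22168 ]
 [556.662    296.97098 ]]
```

View pics/w11z.png

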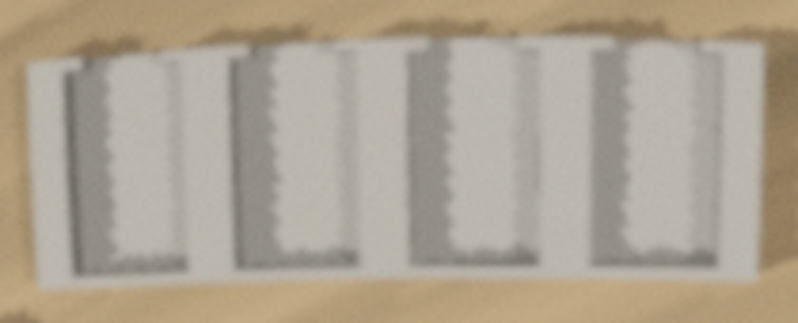

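View pics/tm2.png

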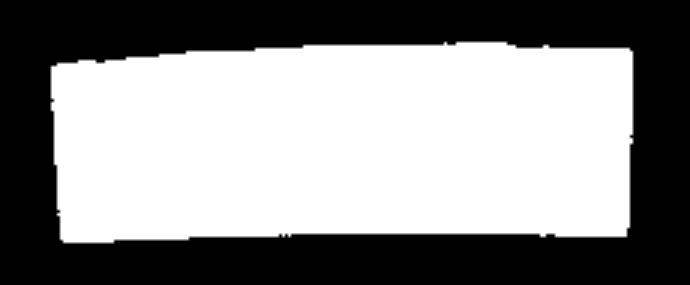

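```bash
cat >> h.py <<'E'
def held(im,d,m,p,r,name):
    X=deproj("wrist",d,m); Y=((X-p)@r.as_matrix())
    for v in (246,255,265,275,285,310,320,335,340): print(v,(Y[v,320]*1000).round(1))
    cv2.imwrite(name,cv2.resize(im[220:360,240:400,::-1],None,fx=4,fy=4,interpolation=cv2.INTER_CUBIC))
def toolpt(uv,zt,m,p,r):
    o,dd=rays("wrist",uv,m); o=r.inv().apply(o-p); dd=r.inv().apply(dd); return ((o+dd*((zt-o[2])/dd[:,2])[:,None])*1000).round(1)
E
python3 - <<'E'
from h import *
z=np.load("w11.npz"); im=z["im"]; m=dict(camera_matrix=z["K"],camera_from_world=z["T"]); p,r,s=tcp()
held(im,z["d"],m,p,r,"pics/h1.png")
print(toolpt([[302,241],[338,241],[299,325],[341,325],[300,349]],-.0105,m,p,r))
E
```

```text
246 [  0.8 -11.3  -8.6]
255 [ 0.8 -6.9 -9.7]
265 [  0.8  -1.4 -10.1]
275 [ 0.8  4.8 -9.6]
285 [ 0.9 11.5 -9. ]
310 [ 1.  28.7 -8.7]
320 [ 1.  35.9 -9. ]
335 [  1.   46.8 -10.1]
340 [ 1.1 51.7 -9.4]
[[ -7.8 -14.9 -10.5]
 [  9.3 -14.9 -10.5]
 [-10.7  38.5 -10.5]
 [ 12.7  38.6 -10.5]
 [-10.8  58.6 -10.5]]
```

View pics/h1.png

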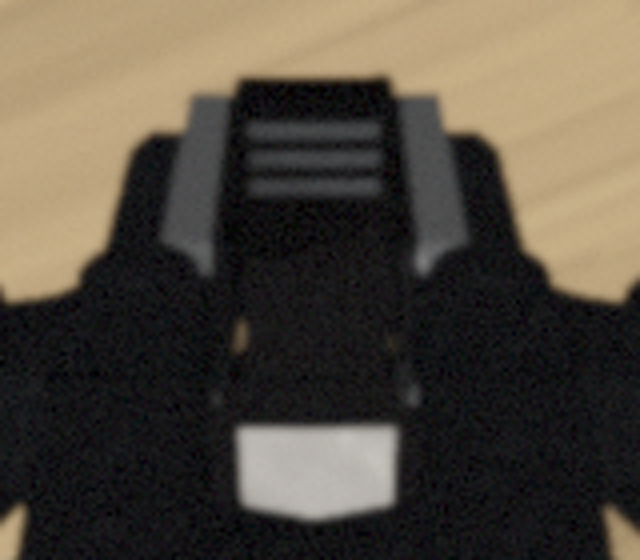

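```bash
cat >> h.py <<'E'
def place(cen,yawdeg,i,off,z):
    """cen: rect centre of tray (mm), off: cassette origin in tool mm"""
    t=np.deg2rad(yawdeg); A=np.array([[np.cos(t),-np.sin(t)],[np.sin(t),np.cos(t)]])
    slot=np.array(cen)/1000+A@[0.022,[-.087,-.029,.029,.087][i]]
    Rt=down(t-np.pi/2); w=Rt.apply([off[0]/1000,off[1]/1000,0])[:2]
    return np.array([*(slot-w),z]),Rt,slot
E
python3 - <<'E'
from h import *
P,Rt,slot=place((541.66,170.49),-24.69,0,(0.8,39.5),0.08); print(P,slot,move(P,Rt))
E
```

```text
[0.56153126 0.06648124 0.08      ] [0.52530814 0.08225386] (array([ 0.0404, -0.1315,  0.17  ]), array([-0.0001,  0.0004,  0.0011]))
```

{"api": "servo_tool", "payload": {"commands": [[0.013,-0.043,0,0,0,0],[0.013,-0.044,0,0,0,0],[0.014,-0.0445,0.02,0,0,0],[0,0,0.05,0,0,0],[0,0,0.05,0,0,0],[0,0,0.05,0,0,0],[0,0,0,0,0,0],[0,0,0,0,0,0]]}}

```text
clock: 19.25
position: [0.5631, 0.0667, 0.0819]
eef_rot: [-1.694, 2.643, -0.002]
force: [0.6, -0.2, -0.0]
grip_width: 0.0177
```

Run:
```python
from h import *
P,Rt,slot=place((541.66,170.49),-24.69,0,(0.8,39.5),0.005); print(tcp()[2]["grip_width"],move(P,Rt))
m=camera_model("wrist"); im,d=get_image("wrist"); cv2.imwrite("pics/w12.png",im[:,:,::-1])
```

```text
0.017741550489832572 (array([0.0009, 0.0015, 0.0769]), array([-0.0021,  0.0009,  0.0001]))
```

View pics/w12.png

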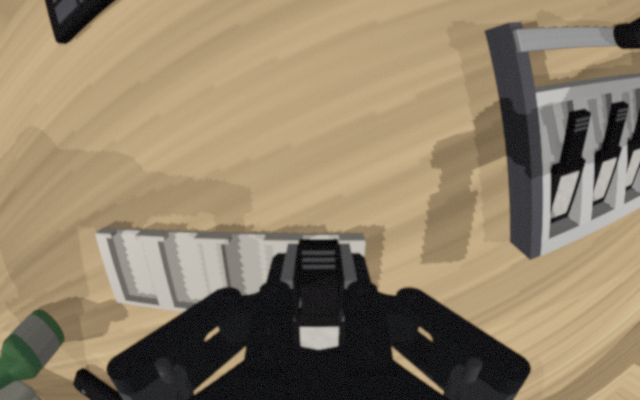

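The cassette is held over the right-hand compartment, and the tray (100..365, 230..310) hasn't moved. Lowering now.

{"api": "servo_tool", "payload": {"commands": [[0.001,0.0015,0.03,0,0,0],[0,0,0.025,0,0,0],[0,0,0.012,0,0,0],[0,0,0.006,0,0,0],[0,0,0.003,0,0,0],[0,0,0,0,0,0],[0,0,0,0,0,0]]}}

```text
clock: 20.18
position: [0.5607, 0.0667, 0.0048]
eef_rot: [-1.694, 2.644, -0.001]
force: [0.4, 0.1, -1.0]
grip_width: 0.0183
```

Run:
```python
from h import *
P,Rt,slot=place((541.66,170.49),-24.69,0,(0.8,39.5),0.005); print(tcp()[0],tcp()[2]["force"],tcp()[2]["grip_width"],move(P,Rt))
m=camera_model("wrist"); im,d=get_image("wrist"); cv2.imwrite("pics/w13.png",im[:,:,::-1])
```

```text
[0.56065802 0.06665818 0.00478963] [ 0.39241837  0.08966943 -1.01265245] 0.01832024767731999 (array([-0.0002, -0.0009, -0.0002]), array([-0.0012,  0.0004, -0.0002]))
```

View pics/w13.png

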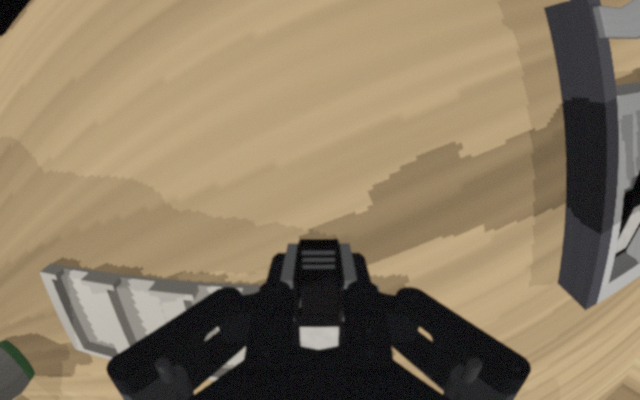

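{"api": "servo_tool", "payload": {"commands": [[0,0,0.001,0,0,0],[0,0,0,0,0,0]]}}

```text
clock: 20.48
position: [0.5606, 0.0665, 0.0034]
eef_rot: [-1.694, 2.645, -0.001]
force: [2.1, -0.6, 0.2]
grip_width: 0.0183
```

{"api": "servo_tool", "payload": {"commands": [[0,0,0,0,0,0],[0,0,0,0,0,0],[0,0,-0.02,0,0,0],[0,0,-0.06,0,0,0],[0,0.03,-0.05,0,0,0],[0,0.04,-0.04,0,0,0],[0,0,0,0,0,0],[0,0,0,0,0,0]], "hand": 0.45}}

```text
clock: 21.48
position: [0.4967, 0.0959, 0.1739]
eef_rot: [-1.694, 2.644, -0.002]
force: [-0.0, -0.3, -0.1]
grip_width: 0.0383
```

Run:
```python
from h import *
m=camera_model("wrist"); im,d=get_image("wrist"); cv2.imwrite("pics/w14.png",im[:,:,::-1]); np.savez("w14.npz",im=im,d=d,K=m["camera_matrix"],T=m["camera_from_world"])
P,Rt=grasp(-.028,0.06); print(tcp()[0],move(P,down(NY-np.pi/2)))
```

```text
[0.49648949 0.09571104 0.17298441] (array([ 0.2997, -0.1621,  0.0732]), array([ 1.000e-04, -2.000e-04, -2.708e-01]))
```

View pics/w14.png

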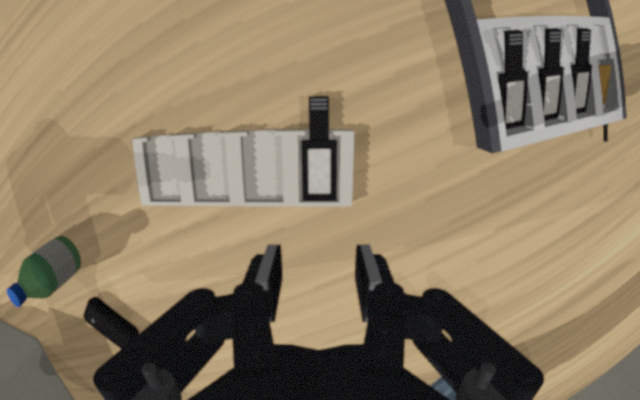

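Cassette 0 lies flat in its compartment at (319,172), tab out through the notch. Next is pocket 1.

{"api": "servo_tool", "payload": {"commands": [[0.05,-0.027,0,0,0,0],[0.05,-0.027,0,0,0,0],[0.05,-0.027,0,0,0,0],[0.05,-0.027,0,0,0,0],[0.05,-0.027,0,0,0,0],[0.05,-0.027,0,0,0,0],[0,0,0.02,0,0,-0.135],[0,0,0.03,0,0,-0.136],[0,0,0.023,0.175,0,0],[0,0,0,0.175,0,0]], "hand": 0.5}}

```text
clock: 22.78
position: [0.5167, -0.2437, 0.0962]
eef_rot: [-1.871, 2.201, -0.386]
force: [0.7, 0.4, -0.2]
grip_width: 0.0427
```

{"api": "servo_tool", "payload": {"commands": [[0,0,0,0,0,0],[0,0,0,0,0,0]]}}

```text
clock: 23.02
position: [0.5191, -0.2457, 0.1007]
eef_rot: [-1.873, 2.202, -0.388]
force: [0.8, -0.9, 0.5]
grip_width: 0.0427
```

Run:
```python
from h import *
P,Rt=grasp(-.028,0); print(tcp()[0],move(P,Rt))
im,d=get_image("wrist"); cv2.imwrite("pics/w15.png",im[:,:,::-1])
```

```text
[ 0.51905373 -0.24570671  0.10070439] (array([-0.0013,  0.001 ,  0.0605]), array([ 0.0013, -0.0007, -0.0003]))
```

View pics/w15.png

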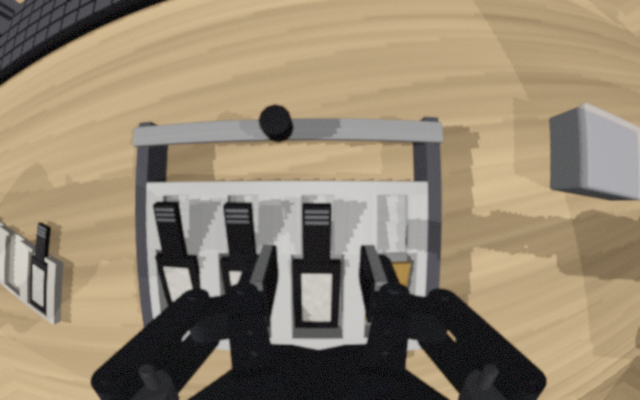

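{"api": "servo_tool", "payload": {"commands": [[-0.001,0.001,0.03,0,0,0],[0,0,0.024,0,0,0],[0,0,0.007,0,0,0],[0,0,0,0,0,0],[0,0,0,0,0,0]]}}

```text
clock: 23.7
position: [0.5389, -0.247, 0.0436]
eef_rot: [-1.873, 2.199, -0.391]
force: [0.9, -0.6, 0.2]
grip_width: 0.0426
```

{"api": "servo_tool", "payload": {"commands": [[0,0,0,0,0,0],[0,0,0,0,0,0],[0,0,0,0,0,0],[0,0,0,0,0,0]], "hand": 0}}

```text
clock: 24.2
position: [0.5386, -0.247, 0.0432]
eef_rot: [-1.873, 2.2, -0.391]
force: [-0.0, 0.6, 4.8]
grip_width: 0.0182
```

{"api": "servo_tool", "payload": {"commands": [[0,-0.003,-0.009,0,0,0],[0,-0.007,-0.019,0,0,0],[0,-0.01,-0.03,0,0,0],[0,-0.01,-0.03,0,0,0],[0,0,0,-0.117,0,0],[0,0,0,-0.117,0,0],[0,0,0,-0.116,0,0],[0,0,0,0,0,0]]}}

```text
clock: 25.2
position: [0.5372, -0.2463, 0.1354]
eef_rot: [-2.038, 2.391, -0.001]
force: [-0.0, -0.2, -1.3]
grip_width: 0.018
```

Run:
```python
from h import *
m=camera_model("wrist");p,r,s=tcp();im,d=get_image("wrist"); cv2.imwrite("pics/w16.png",im[:,:,::-1])
held(im,d,m,p,r,"pics/h2.png")
print(p,s["grip_width"],move([0.46,0.12,0.25],down(np.deg2rad(-114.7))))
```

```text
246 [  0.6 -12.1  -9.9]
255 [ 0.6 -6.6 -9. ]
265 [  0.6  -1.7 -10.4]
275 [  0.6   4.5 -10. ]
285 [  0.6  10.7 -10. ]
310 [  0.7  27.3 -10.2]
320 [  0.7  34.4 -10.6]
335 [  0.8  46.1 -10.6]
340 [  0.8  50.1 -10.9]
[ 0.53721172 -0.2462746   0.13536435] 0.017953025970276086 (array([-0.3492,  0.1334, -0.115 ]), array([-0.0006,  0.0005,  0.2718]))
```

View pics/w16.png

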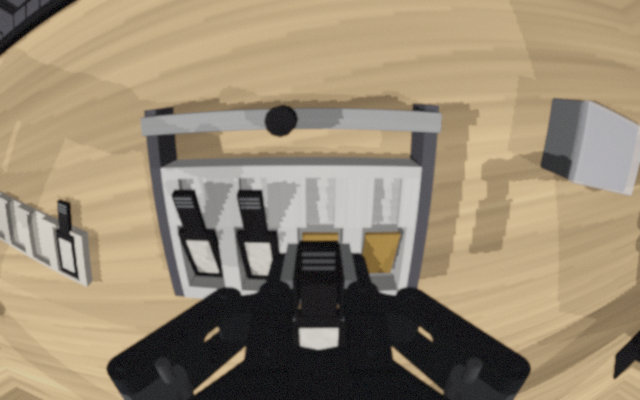

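Cassette 1 is held level; pockets 0 and 1 are empty (brass visible). Carrying it to the tray.

{"api": "servo_tool", "payload": {"commands": [[-0.01,0.006,-0.05,0,0,0],[-0.048,0.018,-0.02,0,0,0],[-0.048,0.018,-0.01,0,0,0],[-0.048,0.018,-0.01,0,0,0],[-0.048,0.018,-0.01,0,0,0],[-0.048,0.018,-0.01,0,0,0],[-0.049,0.018,-0.005,0,0,0.09],[-0.045,0.022,0,0,0,0.09],[0,0,0,0,0,0.092]]}}

```text
clock: 26.38
position: [0.4591, 0.1191, 0.25]
eef_rot: [-1.695, 2.643, 0.002]
force: [-0.6, -1.0, -0.5]
grip_width: 0.0178
```

{"api": "servo_tool", "payload": {"commands": [[0,0,0,0,0,0],[0,0,0,0,0,0]]}}

```text
clock: 26.62
position: [0.4608, 0.1157, 0.2502]
eef_rot: [-1.694, 2.645, 0.0]
force: [-0.6, -0.1, -0.9]
grip_width: 0.0182
```

Run:
```python
from h import *
m=camera_model("wrist");p,r,s=tcp();im,d=get_image("wrist"); cv2.imwrite("pics/w17.png",im[:,:,::-1]); np.savez("w17.npz",im=im,d=d,K=m["camera_matrix"],T=m["camera_from_world"])
held(im,d,m,p,r,"pics/h2.png"); print(p,s["grip_width"])
M,P,rr=tray(im,m,(100,420,55,165),"pics/tm3.png"); print(rr)
```

```text
246 [  0.8 -11.7  -9.2]
255 [  0.8  -7.4 -10.5]
265 [  0.8  -1.6 -10.4]
275 [  0.8   4.1 -10.6]
285 [  0.8  10.7 -10. ]
310 [  0.9  27.1 -10.6]
320 [  0.9  34.8 -10.1]
335 [  1.   45.6 -11.2]
340 [  1.   50.6 -10.4]
[0.46077323 0.11567939 0.25017211] 0.018213952464767858
((541.577880859375, 170.50711059570312), (242.2308349609375, 78.27857208251953), 65.30838012695312)
```

View pics/w17.png

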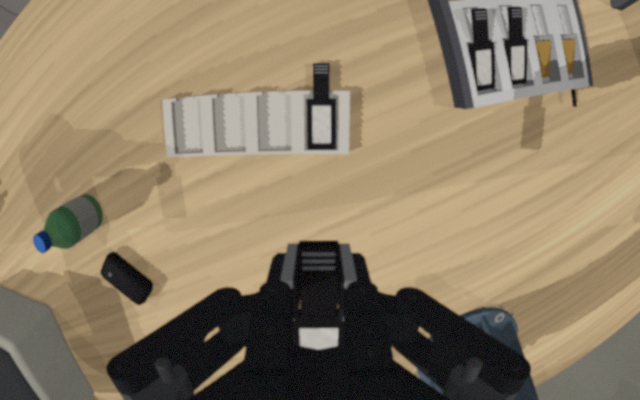

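View pics/tm3.png

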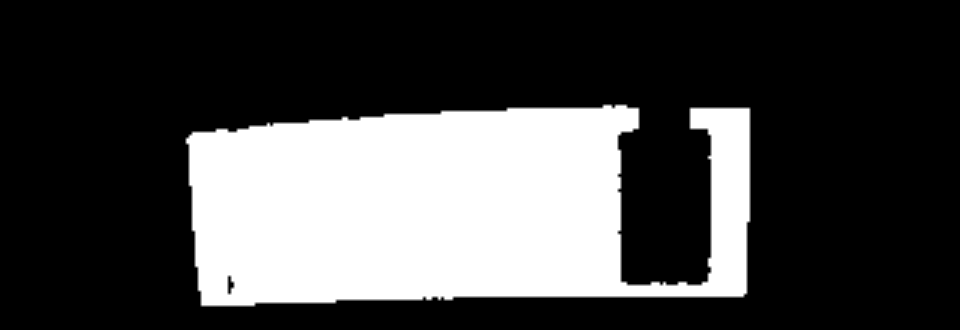

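View pics/h2.png

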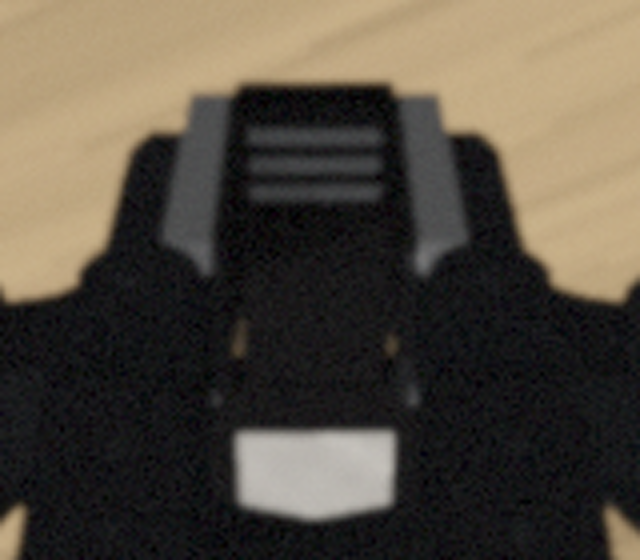

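Run:
```python
from h import *
P,Rt,slot=place((541.6,170.5),-24.69,1,(0.8,40),0.08); print(P,move(P,Rt))
```

```text
[0.58615265 0.11898009 0.08      ] (array([-0.0555, -0.1123,  0.1702]), array([-0.0001,  0.0003, -0.0011]))
```

{"api": "servo_tool", "payload": {"commands": [[-0.018,-0.037,0,0,0,0],[-0.018,-0.037,0,0,0,0],[-0.0195,-0.0385,0.02,0,0,0],[0,0,0.05,0,0,0],[0,0,0.05,0,0,0],[0,0,0.05,0,0,0],[0,0,0,0,0,0],[0,0,0,0,0,0]]}}

```text
clock: 27.68
position: [0.5879, 0.119, 0.0822]
eef_rot: [-1.692, 2.645, -0.002]
force: [0.5, -0.1, 0.3]
grip_width: 0.0178
```

Run:
```python
from h import *
P,Rt,slot=place((541.6,170.5),-24.69,1,(0.8,40),0.004); print(tcp()[2]["grip_width"],move(P,Rt))
m=camera_model("wrist"); im,d=get_image("wrist"); cv2.imwrite("pics/w18.png",im[:,:,::-1])
```

```text
0.017766332429156106 (array([0.0008, 0.0017, 0.0782]), array([-0.002 ,  0.001 , -0.0016]))
```

View pics/w18.png

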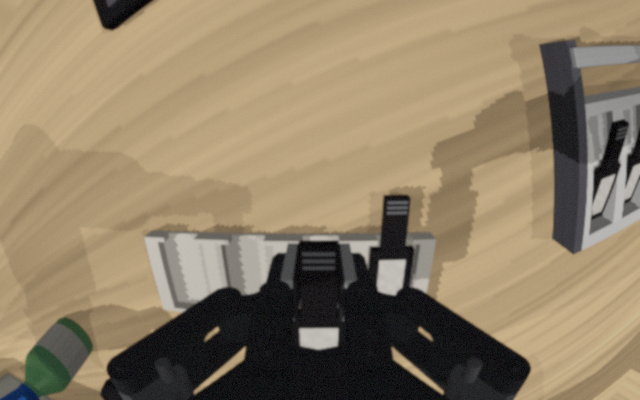

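The cassette hangs over the next compartment, with neighbour 0 at (393,250) clear of the fingers. Lowering and releasing.

{"api": "servo_tool", "payload": {"commands": [[0.001,0.001,0.03,0,0,0],[0,0,0.025,0,0,0],[0,0,0.012,0,0,0],[0,0,0.007,0,0,0],[0,0,0.004,0,0,0],[0,0,0,0,0,0],[0,0,0,0,0,0]]}}

```text
clock: 28.6
position: [0.5857, 0.119, 0.0031]
eef_rot: [-1.693, 2.645, -0.001]
force: [-0.4, 0.4, -0.2]
grip_width: 0.0175
```

{"api": "servo_tool", "payload": {"commands": [[0,0,0,0,0,0],[0,0,0,0,0,0],[0,0,-0.02,0,0,0],[0,0,-0.06,0,0,0],[0,0.03,-0.05,0,0,0],[0,0.04,-0.04,0,0,0],[0,0,0,0,0,0],[0,0,0,0,0,0]], "hand": 0.45}}

```text
clock: 29.6
position: [0.522, 0.1483, 0.1733]
eef_rot: [-1.693, 2.645, -0.002]
force: [0.6, -0.5, -0.0]
grip_width: 0.0383
```

Run:
```python
from h import *
m=camera_model("wrist"); im,d=get_image("wrist"); cv2.imwrite("pics/w19.png",im[:,:,::-1])
P,Rt=grasp(.028,0.06); print(tcp()[0],move(P,down(NY-np.pi/2)))
```

```text
[0.52170587 0.14803277 0.17229198] (array([ 0.3036, -0.1463,  0.0725]), array([ 1.000e-04, -2.000e-04, -2.718e-01]))
```

View pics/w19.png

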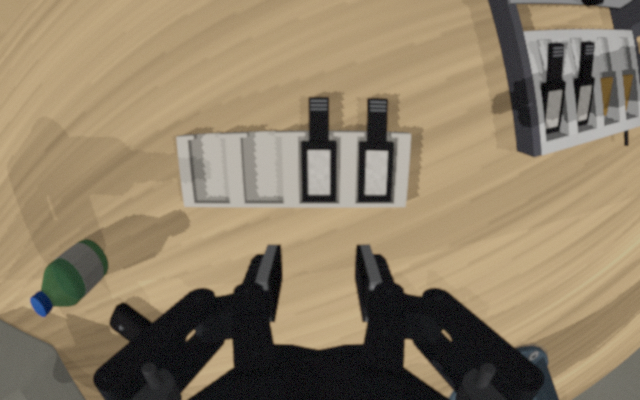

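Cassettes 0 and 1 lie well in the tray, at (376,172) and (319,172). Next is pocket 2.

{"api": "servo_tool", "payload": {"commands": [[0.05,-0.024,0,0,0,0],[0.05,-0.024,0,0,0,0],[0.051,-0.024,0,0,0,0],[0.051,-0.024,0,0,0,0],[0.051,-0.025,0,0,0,0],[0.051,-0.025,0,0,0,0],[0,0,0.02,0,0,-0.135],[0,0,0.03,0,0,-0.137],[0,0,0.023,0.175,0,0],[0,0,0,0.175,0,0]], "hand": 0.5}}

```text
clock: 30.9
position: [0.5252, -0.1886, 0.0957]
eef_rot: [-1.871, 2.201, -0.386]
force: [1.2, 1.6, -0.5]
grip_width: 0.0425
```

{"api": "servo_tool", "payload": {"commands": [[0,0,0,0,0,0],[0,0,0,0,0,0]]}}

```text
clock: 31.15
position: [0.528, -0.1903, 0.1002]
eef_rot: [-1.873, 2.202, -0.389]
force: [-0.9, -0.3, 0.7]
grip_width: 0.0427
```

Run:
```python
from h import *
P,Rt=grasp(.028,0); print(tcp()[0],move(P,Rt))
im,d=get_image("wrist"); cv2.imwrite("pics/w20.png",im[:,:,::-1])
```

```text
[ 0.52795243 -0.19028797  0.10017721] (array([-0.0012,  0.0008,  0.06  ]), array([ 0.001 , -0.0007, -0.0003]))
```

View pics/w20.png

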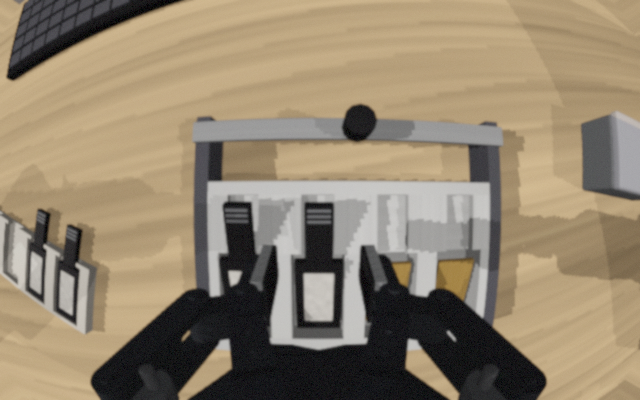

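The tab of cassette 2 at (319,220) is centred between the jaws. Gripping.

{"api": "servo_tool", "payload": {"commands": [[-0.001,0.001,0.03,0,0,0],[0,0,0.024,0,0,0],[0,0,0.0065,0,0,0],[0,0,0,0,0,0],[0,0,0,0,0,0]]}}

```text
clock: 31.82
position: [0.5474, -0.1915, 0.0434]
eef_rot: [-1.873, 2.199, -0.391]
force: [-0.6, 0.1, 0.2]
grip_width: 0.0427
```

{"api": "servo_tool", "payload": {"commands": [[0,0,0,0,0,0],[0,0,0,0,0,0],[0,0,0,0,0,0],[0,0,0,0,0,0]], "hand": 0}}

```text
clock: 32.33
position: [0.547, -0.1914, 0.0429]
eef_rot: [-1.873, 2.2, -0.391]
force: [-1.0, 0.8, 4.1]
grip_width: 0.018
```

{"api": "servo_tool", "payload": {"commands": [[0,-0.003,-0.009,0,0,0],[0,-0.007,-0.019,0,0,0],[0,-0.01,-0.03,0,0,0],[0,-0.01,-0.03,0,0,0],[0,0,0,-0.117,0,0],[0,0,0,-0.117,0,0],[0,0,0,-0.116,0,0],[0,0,0,0,0,0]]}}

```text
clock: 33.33
position: [0.5457, -0.191, 0.1351]
eef_rot: [2.038, -2.391, 0.001]
force: [-0.1, -0.2, -2.0]
grip_width: 0.018
```

Run:
```python
from h import *
m=camera_model("wrist");p,r,s=tcp();im,d=get_image("wrist"); cv2.imwrite("pics/w21.png",im[:,:,::-1])
held(im,d,m,p,r,"pics/h3.png")
print(p,s["grip_width"],move([0.46,0.14,0.25],down(np.deg2rad(-114.7))))
```

```text
246 [  0.6 -11.6  -8.8]
255 [  0.6  -8.1 -11.6]
265 [  0.6  -1.6 -10.2]
275 [ 0.6  4.6 -9.8]
285 [  0.6  10.2 -10.7]
310 [ 0.7 27.6 -9.8]
320 [ 0.7 35.5 -9.2]
335 [  0.8  46.4 -10.3]
340 [  0.8  50.8 -10.1]
[ 0.54566479 -0.19095561  0.13513734] 0.0179973068886806 (array([-0.3129,  0.1362, -0.1153]), array([-0.0006,  0.0004,  0.2716]))
```

View pics/w21.png

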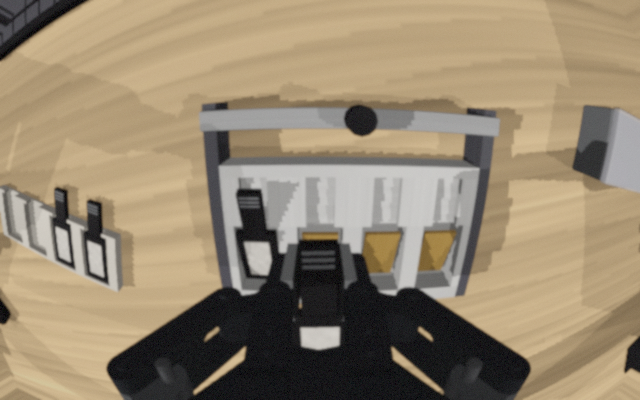

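Cassette 2 is held level and its pocket is empty. Carrying it to the tray.

{"api": "servo_tool", "payload": {"commands": [[-0.01,0.006,-0.05,0,0,0],[-0.044,0.019,-0.02,0,0,0],[-0.044,0.019,-0.01,0,0,0],[-0.044,0.019,-0.01,0,0,0],[-0.044,0.019,-0.01,0,0,0],[-0.044,0.019,-0.01,0,0,0],[-0.044,0.019,-0.005,0,0,0.09],[-0.036,0.019,0,0,0,0.09],[0,0,0,0,0,0.092]]}}

```text
clock: 34.5
position: [0.4584, 0.1408, 0.2498]
eef_rot: [-1.694, 2.644, 0.001]
force: [0.1, -0.8, -1.0]
grip_width: 0.0176
```

{"api": "servo_tool", "payload": {"commands": [[0,0,0,0,0,0],[0,0,0,0,0,0]]}}

```text
clock: 34.75
position: [0.46, 0.138, 0.2499]
eef_rot: [-1.695, 2.645, 0.0]
force: [0.3, 0.1, -0.8]
grip_width: 0.018
```

Run:
```python
from h import *
m=camera_model("wrist");p,r,s=tcp();im,d=get_image("wrist"); cv2.imwrite("pics/w22.png",im[:,:,::-1])
held(im,d,m,p,r,"pics/h3.png"); print(p,s["grip_width"])
M,P,rr=tray(im,m,(100,420,55,165),"pics/tm4.png"); print(rr)
P,Rt,slot=place(rr[0],rr[2]-90,2,(0.8,40),0.08); print(P,move(P,Rt))
```

```text
246 [  0.7 -12.2 -10.2]
255 [  0.7  -7.1 -10. ]
265 [ 0.7 -1.4 -9.9]
275 [  0.8   4.3 -10.5]
285 [ 0.8 11.  -9.6]
310 [ 0.9 28.1 -9.4]
320 [ 0.9 35.1 -9.8]
335 [ 0.9 46.9 -9.9]
340 [  -0.3  -81.3 -142.3]
[0.45999372 0.13798471 0.24994634] 0.017988162560627102
((541.665771484375, 170.38011169433594), (242.5321044921875, 78.15575408935547), 65.43215942382812)
[0.61044285 0.17170454 0.08      ] (array([-0.0935, -0.1223,  0.1701]), array([-0.0002,  0.0003, -0.0031]))
```

View pics/w22.png

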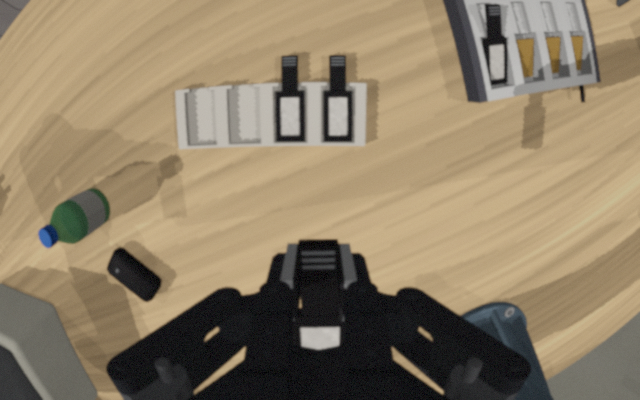

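View pics/h3.png

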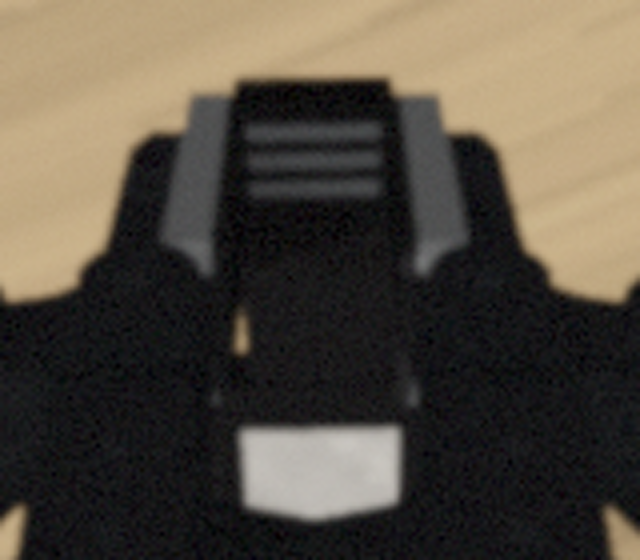

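{"api": "servo_tool", "payload": {"commands": [[-0.031,-0.041,0,0,0,0],[-0.031,-0.041,0,0,0,0],[-0.032,-0.041,0.02,0,0,0],[0,0,0.05,0,0,0],[0,0,0.05,0,0,0],[0,0,0.05,0,0,0],[0,0,0,0,0,0],[0,0,0,0,0,0]]}}

```text
clock: 35.8
position: [0.6128, 0.172, 0.0821]
eef_rot: [-1.692, 2.645, -0.002]
force: [0.3, -0.2, 0.6]
grip_width: 0.0182
```

Run:
```python
from h import *
P,Rt,slot=place((541.62,170.45),-24.64,2,(1.1,39.7),0.004); print(tcp()[2]["grip_width"],move(P,Rt))
m=camera_model("wrist"); im,d=get_image("wrist"); cv2.imwrite("pics/w23.png",im[:,:,::-1])
```

```text
0.018189197763065892 (array([0.0011, 0.0025, 0.0781]), array([-0.002 ,  0.0012, -0.0024]))
```

View pics/w23.png

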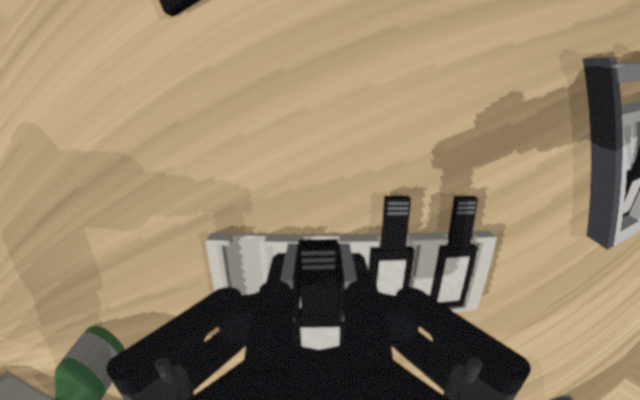

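The cassette is over compartment 2, with neighbours at (393,250) and (455,260). Lowering and releasing.

{"api": "servo_tool", "payload": {"commands": [[0.001,0.002,0.03,0,0,0],[0,0,0.025,0,0,0],[0,0,0.012,0,0,0],[0,0,0.007,0,0,0],[0,0,0.004,0,0,0],[0,0,0,0,0,0],[0,0,0,0,0,0]]}}

```text
clock: 36.72
position: [0.6097, 0.1723, 0.0029]
eef_rot: [-1.693, 2.645, -0.001]
force: [0.8, 0.5, -0.3]
grip_width: 0.0179
```

{"api": "servo_tool", "payload": {"commands": [[0,0,0,0,0,0],[0,0,0,0,0,0],[0,0,-0.02,0,0,0],[0,0,-0.06,0,0,0],[0,0.03,-0.05,0,0,0],[0,0.04,-0.04,0,0,0],[0,0,0,0,0,0],[0,0,0,0,0,0]], "hand": 0.45}}

```text
clock: 37.72
position: [0.5459, 0.2015, 0.1731]
eef_rot: [-1.693, 2.645, -0.001]
force: [0.2, -0.3, 1.1]
grip_width: 0.0387
```

Run:
```python
from h import *
m=camera_model("wrist"); im,d=get_image("wrist"); cv2.imwrite("pics/w24.png",im[:,:,::-1])
P,Rt=grasp(.084,0.06); print(tcp()[0],move(P,down(NY-np.pi/2)))
```

```text
[0.5456771  0.20120923 0.17199998] (array([ 0.308 , -0.1318,  0.0722]), array([ 2.000e-04, -4.000e-04, -2.718e-01]))
```

View pics/w24.png

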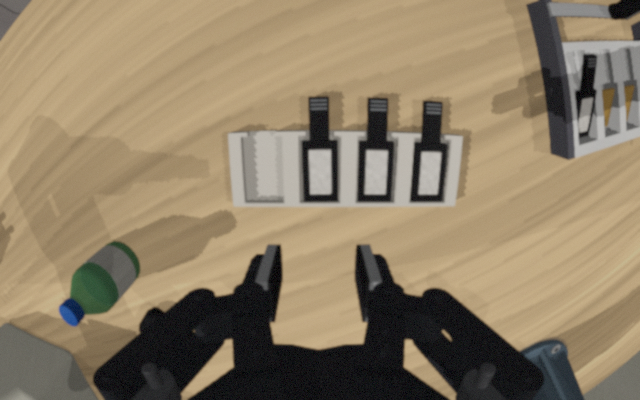

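Three cassettes are in the tray, at (319,172), (376,172) and (429,172). Now the last one.

{"api": "servo_tool", "payload": {"commands": [[0.051,-0.022,0,0,0,0],[0.051,-0.022,0,0,0,0],[0.051,-0.022,0,0,0,0],[0.051,-0.022,0,0,0,0],[0.052,-0.022,0,0,0,0],[0.052,-0.022,0,0,0,0],[0,0,0.02,0,0,-0.135],[0,0,0.03,0,0,-0.137],[0,0,0.023,0.175,0,0],[0,0,0,0.175,0,0]], "hand": 0.5}}

```text
clock: 39.02
position: [0.5347, -0.1334, 0.0956]
eef_rot: [-1.871, 2.202, -0.387]
force: [0.2, 1.1, 0.3]
grip_width: 0.043
```

{"api": "servo_tool", "payload": {"commands": [[0,0,0,0,0,0],[0,0,0,0,0,0]]}}

```text
clock: 39.28
position: [0.5377, -0.1347, 0.1]
eef_rot: [-1.873, 2.202, -0.389]
force: [-0.1, -0.6, 0.6]
grip_width: 0.0425
```

Run:
```python
from h import *
P,Rt=grasp(.084,0); print(tcp()[0],move(P,Rt))
im,d=get_image("wrist"); cv2.imwrite("pics/w25.png",im[:,:,::-1])
```

```text
[ 0.53770405 -0.13468423  0.10001792] (array([-0.0008,  0.0015,  0.0596]), array([ 0.0009, -0.0006, -0.0004]))
```

View pics/w25.png

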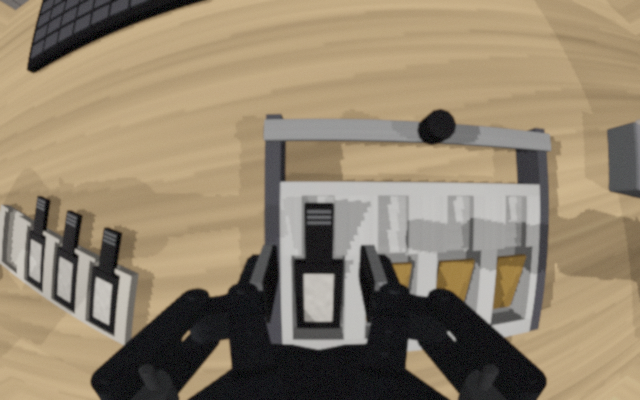

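The tab at (319,220) is centred. Gripping.

{"api": "servo_tool", "payload": {"commands": [[-0.001,0.001,0.03,0,0,0],[0,0,0.024,0,0,0],[0,0,0.006,0,0,0],[0,0,0,0,0,0],[0,0,0,0,0,0]]}}

```text
clock: 39.95
position: [0.5569, -0.1359, 0.0436]
eef_rot: [-1.873, 2.199, -0.391]
force: [-0.3, -0.4, 0.4]
grip_width: 0.0425
```

{"api": "servo_tool", "payload": {"commands": [[0,0,0,0,0,0],[0,0,0,0,0,0],[0,0,0,0,0,0],[0,0,0,0,0,0]], "hand": 0}}

```text
clock: 40.45
position: [0.5565, -0.1358, 0.0431]
eef_rot: [-1.872, 2.2, -0.391]
force: [-0.8, 0.5, 5.7]
grip_width: 0.0182
```

{"api": "servo_tool", "payload": {"commands": [[0,-0.003,-0.009,0,0,0],[0,-0.007,-0.019,0,0,0],[0,-0.01,-0.03,0,0,0],[0,-0.01,-0.03,0,0,0],[0,0,0,-0.117,0,0],[0,0,0,-0.117,0,0],[0,0,0,-0.116,0,0],[0,0,0,0,0,0]]}}

```text
clock: 41.45
position: [0.5551, -0.1355, 0.1354]
eef_rot: [-2.037, 2.391, -0.001]
force: [0.2, 0.5, -1.6]
grip_width: 0.0182
```

Run:
```python
from h import *
m=camera_model("wrist");p,r,s=tcp();im,d=get_image("wrist"); cv2.imwrite("pics/w26.png",im[:,:,::-1])
held(im,d,m,p,r,"pics/h4.png")
print(p,s["grip_width"],move([0.46,0.16,0.25],down(np.deg2rad(-114.7))))
```

```text
246 [  0.6 -12.2 -10.1]
255 [  0.6  -7.3 -10.2]
265 [  0.6  -1.5 -10.1]
275 [  0.6   4.5 -10. ]
285 [ 0.7 10.9 -9.7]
310 [  0.7  27.4 -10.2]
320 [  0.7  34.6 -10.3]
335 [  0.8  46.4 -10.4]
340 [  0.8  49.7 -11.2]
[ 0.55513082 -0.13552888  0.13538514] 0.018213379621246348 (array([-0.2764,  0.1399, -0.1151]), array([-0.0005,  0.0003,  0.2714]))
```

View pics/w26.png

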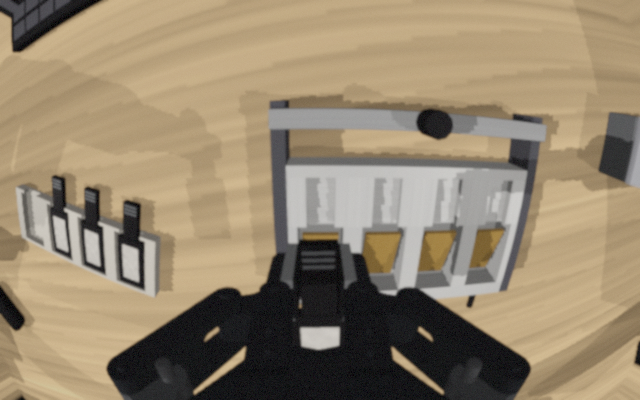

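Cassette 3 is held level. Carrying it over.

{"api": "servo_tool", "payload": {"commands": [[-0.01,0.006,-0.05,0,0,0],[-0.04,0.02,-0.02,0,0,0],[-0.04,0.02,-0.01,0,0,0],[-0.04,0.02,-0.01,0,0,0],[-0.04,0.02,-0.01,0,0,0],[-0.04,0.02,-0.01,0,0,0],[-0.035,0.018,-0.005,0,0,0.09],[-0.03,0.016,0,0,0,0.09],[0,0,0,0,0,0.092]]}}

```text
clock: 42.62
position: [0.4608, 0.1614, 0.25]
eef_rot: [-1.693, 2.645, 0.001]
force: [1.3, -0.6, -0.2]
grip_width: 0.0182
```

{"api": "servo_tool", "payload": {"commands": [[0,0,0,0,0,0],[0,0,0,0,0,0]]}}

```text
clock: 42.88
position: [0.4622, 0.159, 0.2502]
eef_rot: [-1.695, 2.645, -0.0]
force: [0.3, 0.7, -0.9]
grip_width: 0.018
```

Run:
```python
from h import *
m=camera_model("wrist");p,r,s=tcp();im,d=get_image("wrist"); cv2.imwrite("pics/w27.png",im[:,:,::-1])
held(im,d,m,p,r,"pics/h4.png"); print(p,s["grip_width"])
M,P,rr=tray(im,m,(100,420,55,165),"pics/tm5.png"); print(rr)
P,Rt,slot=place(rr[0],rr[2]-90,3,(0.8,40),0.08); print(P,move(P,Rt))
```

```text
246 [  0.7 -12.6 -11. ]
255 [ 0.8 -7.1 -9.9]
265 [ 0.8 -1.3 -9.9]
275 [ 0.8  4.6 -9.9]
285 [ 0.8 11.2 -9.4]
310 [  0.9  27.4 -10.2]
320 [ 0.9 35.5 -9.3]
335 [  1.   46.4 -10.4]
340 [ 1.  51.7 -9.4]
[0.46224423 0.15904828 0.25021905] 0.017984507943407068
((541.5662231445312, 170.46861267089844), (242.53305053710938, 78.18083953857422), 65.32305908203125)
[0.63456078 0.2243653  0.08      ] (array([-0.1314, -0.1289,  0.1704]), array([-0.0002,  0.0003, -0.001 ]))
```

View pics/w27.png

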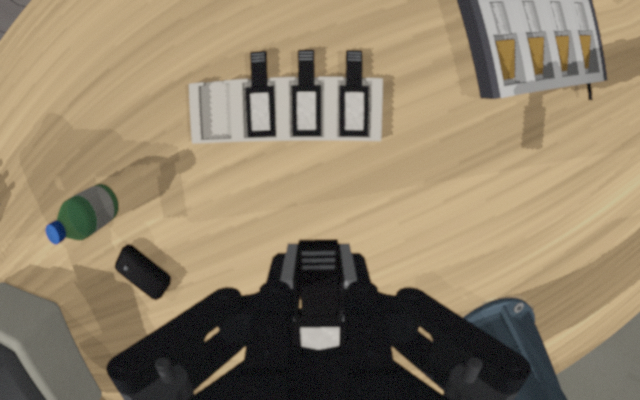

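View pics/h4.png

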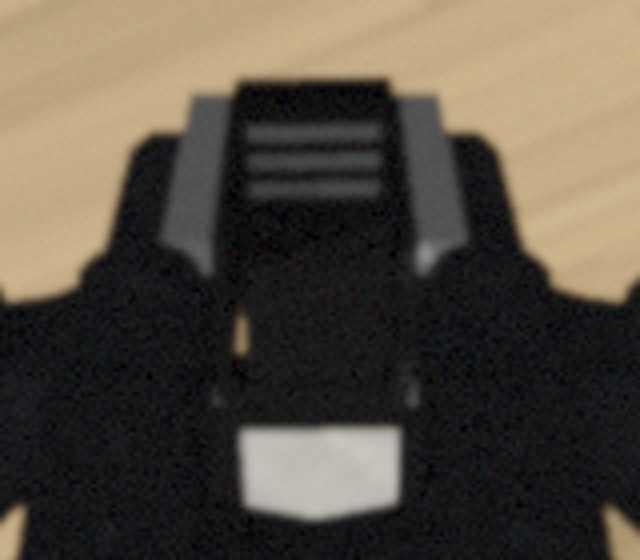

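The tray hasn't moved; compartment 3 at (217,110) is free.

{"api": "servo_tool", "payload": {"commands": [[-0.033,-0.032,0,0,0,0],[-0.033,-0.032,0,0,0,0],[-0.033,-0.032,0,0,0,0],[-0.0325,-0.033,0.02,0,0,0],[0,0,0.05,0,0,0],[0,0,0.05,0,0,0],[0,0,0.05,0,0,0],[0,0,0,0,0,0],[0,0,0,0,0,0]]}}

```text
clock: 44.05
position: [0.6362, 0.2247, 0.0824]
eef_rot: [-1.692, 2.644, -0.001]
force: [1.1, 0.1, 0.2]
grip_width: 0.0181
```

Run:
```python
from h import *
P,Rt,slot=place((541.6,170.46),-24.67,3,(1.1,39.7),0.004); print(tcp()[2]["grip_width"],move(P,Rt))
m=camera_model("wrist"); im,d=get_image("wrist"); cv2.imwrite("pics/w28.png",im[:,:,::-1])
```

```text
0.018086915607926708 (array([0.0008, 0.0018, 0.0784]), array([-0.002 ,  0.0014, -0.0018]))
```

View pics/w28.png

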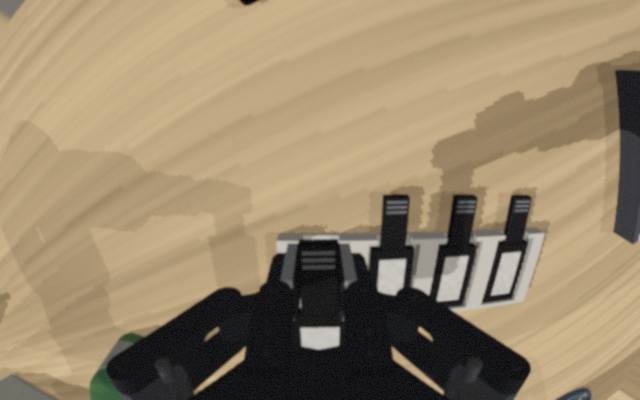

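The cassette is over the last compartment, and the bottle is about 0.28 m away. Lowering and releasing.

{"api": "servo_tool", "payload": {"commands": [[0.001,0.0015,0.03,0,0,0],[0,0,0.025,0,0,0],[0,0,0.012,0,0,0],[0,0,0.007,0,0,0],[0,0,0.004,0,0,0],[0,0,0,0,0,0],[0,0,0,0,0,0]]}}

```text
clock: 44.98
position: [0.6336, 0.2246, 0.0031]
eef_rot: [-1.693, 2.645, -0.001]
force: [-0.4, -0.5, -1.7]
grip_width: 0.0178
```

{"api": "servo_tool", "payload": {"commands": [[0,0,0,0,0,0],[0,0,0,0,0,0],[0,0,-0.02,0,0,0],[0,0,-0.06,0,0,0],[0,0.03,-0.05,0,0,0],[0,0.04,-0.04,0,0,0],[0,0,0,0,0,0],[0,0,0,0,0,0]], "hand": 0.45}}

```text
clock: 45.98
position: [0.5698, 0.2538, 0.1734]
eef_rot: [-1.693, 2.645, -0.001]
force: [-0.1, 0.6, 0.1]
grip_width: 0.0383
```

Run:
```python
from h import *
m=camera_model("wrist"); im,d=get_image("wrist"); cv2.imwrite("pics/w29.png",im[:,:,::-1])
k=nest(.104,0); print(k,tcp()[0],move([*k,0.17],down(NY-np.pi/2)))
```

```text
[ 0.60486217 -0.22992764] [0.56958725 0.25342482 0.17217963] (array([ 0.4241, -0.2346,  0.0023]), array([ 2.000e-04, -4.000e-04, -2.719e-01]))
```

View pics/w29.png

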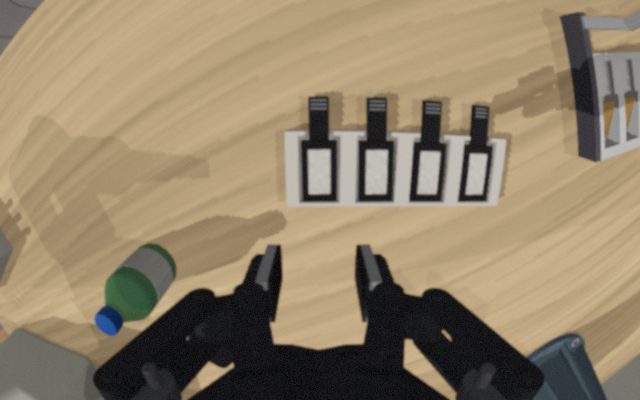

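All four cassettes lie in the tray (windows at y ≈ 172, x = 319, 376, 429, 476). Next I close the keeper.

{"api": "servo_tool", "payload": {"commands": [[0.053,-0.029,0,0,0,0],[0.053,-0.029,0,0,0,0],[0.053,-0.029,0,0,0,0],[0.053,-0.029,0,0,0,0],[0.053,-0.029,0,0,0,0],[0.053,-0.03,0,0,0,0],[0.053,-0.03,0,0,0,0],[0.053,-0.03,0,0,0,-0.09],[0,0,0,0,0,-0.09],[0,0,0,0,0,-0.092]], "hand": 0.6}}

```text
clock: 47.28
position: [0.6042, -0.2316, 0.17]
eef_rot: [2.035, -2.391, -0.006]
force: [-0.5, 1.0, 0.7]
grip_width: 0.051
```

{"api": "servo_tool", "payload": {"commands": [[0,0,0.04,0,0,0],[0,0,0.025,0,0,0],[0,0,0,0,0,0],[0,0,0,0,0,0]]}}

```text
clock: 47.78
position: [0.6055, -0.2303, 0.1076]
eef_rot: [2.036, -2.393, -0.0]
force: [0.3, -0.3, 0.3]
grip_width: 0.0513
```

Run:
```python
from h import *
m=camera_model("wrist"); im,d=get_image("wrist"); cv2.imwrite("pics/w30.png",im[:,:,::-1])
k=nest(.104,0); print(k,tcp()[0],move([*k,0.053],down(NY-np.pi/2)))
```

```text
[ 0.60486217 -0.22992764] [ 0.60599288 -0.23037677  0.10838588] (array([-0.0003,  0.0013,  0.0554]), array([-0.0013, -0.0006, -0.    ]))
```

View pics/w30.png

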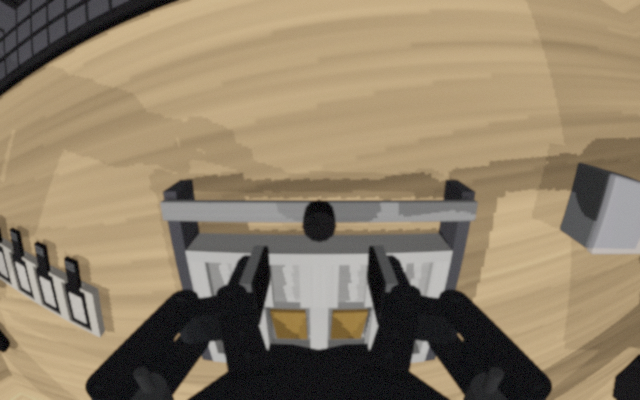

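The knob at (319,220) is centred between the jaws, and all pockets are empty.

{"api": "servo_tool", "payload": {"commands": [[0,0.001,0.03,0,0,0],[0,0,0.023,0,0,0],[0,0,0,0,0,0],[0,0,0,0,0,0]]}}

```text
clock: 48.32
position: [0.6055, -0.2301, 0.0563]
eef_rot: [-2.036, 2.391, -0.004]
force: [0.4, -0.2, 1.0]
grip_width: 0.0515
```

{"api": "servo_tool", "payload": {"commands": [[0,0,0,0,0,0],[0,0,0,0,0,0],[0,0,0,0,0,0]], "hand": 0}}

```text
clock: 48.7
position: [0.6051, -0.2305, 0.0562]
eef_rot: [-2.037, 2.392, -0.004]
force: [-2.1, -1.3, 6.4]
grip_width: 0.0193
```

{"api": "servo_tool", "payload": {"commands": [[0,0.01,0,0,0,0],[0,0.01,0,0,0,0],[0,0.01,0,0,0,0],[0,0.01,0,0,0,0],[0,0.01,0,0,0,0],[0,0.009,0,0,0,0],[0,0,0,0,0,0],[0,0,0,0,0,0]]}}

```text
clock: 49.7
position: [0.5464, -0.221, 0.0562]
eef_rot: [2.037, -2.392, 0.004]
force: [-2.8, -2.7, 9.6]
grip_width: 0.0197
```

{"api": "servo_tool", "payload": {"commands": [[0,0.002,0,0,0,0],[0,0.002,0,0,0,0],[0,0,0,0,0,0]]}}

```text
clock: 50.08
position: [0.5458, -0.2209, 0.0563]
eef_rot: [-2.033, 2.389, -0.014]
force: [11.7, -4.2, -2.2]
grip_width: 0.0191
```

{"api": "servo_tool", "payload": {"commands": [[0,-0.002,0,0,0,0],[0,0,0,0,0,0],[0,0,0,0,0,0],[0,0,-0.05,0,0,0],[0,0,-0.06,0,0,0],[0,0.04,-0.04,0,0,0],[0,0.04,-0.03,0,0,0],[0,0.02,-0.02,0,0,0],[0,0,0,0,0,0]], "hand": 0.6}}

```text
clock: 51.2
position: [0.4453, -0.2041, 0.2562]
eef_rot: [-2.035, 2.392, -0.006]
force: [1.3, -0.1, 0.8]
grip_width: 0.0513
```

Run:
```python
from h import *
m=camera_model("wrist"); im,d=get_image("wrist"); cv2.imwrite("pics/w31.png",im[:,:,::-1])
print(tcp()[0],m and proj("wrist",[*nest(.044,0),.0695],m))
M,P,rr=tray(im,m,(20,210,60,200),"pics/tm6.png"); print(rr)
im,d=get_image("scene"); cv2.imwrite("pics/s2.png",cv2.resize(im[140:340,200:520,::-1],None,fx=2.4,fy=2.4))
```

```text
[ 0.44549632 -0.20391281  0.25485693] [[318.13986272  78.20092916]]
((545.59814453125, 178.06626892089844), (247.49169921875, 80.77277374267578), 65.2039566040039)
```

View pics/w31.png

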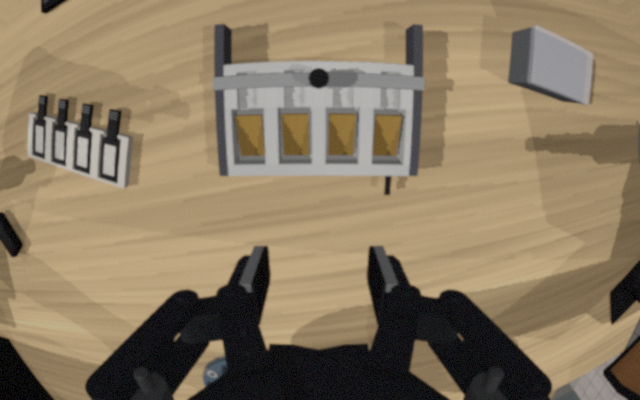

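View pics/s2.png

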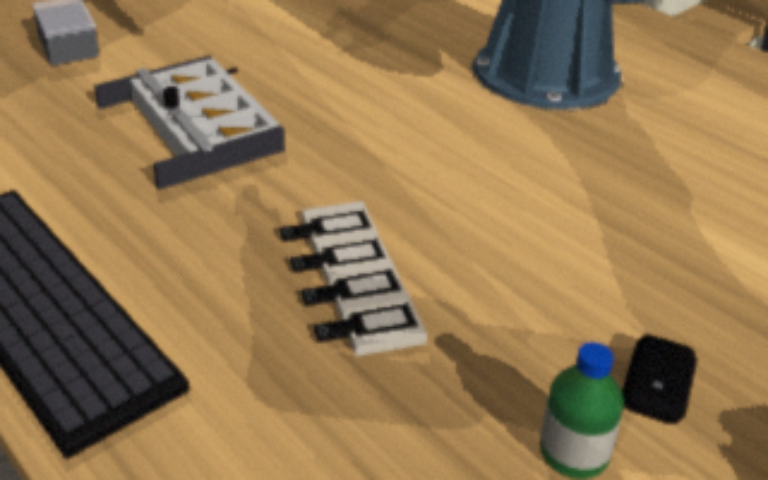

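The keeper is closed: the knob at (318,78) matches the predicted closed position. All pockets are empty and the bystanders are in place. One disagreement: seen at the picture's edge, the tray now reads about 10 mm off its earlier pose, so I'll check it from above before handing in.

{"api": "servo_tool", "payload": {"commands": [[-0.055,0.01,0,0,0,0],[-0.055,0.01,0,0,0,0],[-0.055,0.01,0,0,0,0],[-0.055,0.01,0,0,0,0],[-0.055,0.01,0,0,0,0],[-0.055,0.01,0,0,0,0.09],[-0.02,0.01,0,0,0,0.18],[0,0,0,0,0,0],[0,0,0,0,0,0],[0,0,0,0,0,0]]}}

```text
clock: 52.55
position: [0.4343, 0.1525, 0.254]
eef_rot: [1.696, -2.644, -0.0]
force: [0.0, -0.4, -1.7]
grip_width: 0.0512
```

Run:
```python
from h import *
m=camera_model("wrist"); p,r,s=tcp(); im,d=get_image("wrist"); cv2.imwrite("pics/w32.png",im[:,:,::-1]); print(p,s["clock"])
M,P,rr=tray(im,m,(100,480,40,180),"pics/tm7.png"); print(rr)
np.savez("w32.npz",im=im,d=d,K=m["camera_matrix"],T=m["camera_from_world"])
# windows: bright blobs inside black
g=cv2.cvtColor(im,cv2.COLOR_RGB2GRAY); n,l,st,ce=cv2.connectedComponentsWithStats((g>130).astype(np.uint8),connectivity=4)
t=np.deg2rad(rr[2]-90); A=np.array([[np.cos(t),-np.sin(t)],[np.sin(t),np.cos(t)]])
for i in range(1,n):
    if 200<st[i,4]<1500 and ce[i][1]<190:
        w=onplane("wrist",ce[i],0.012,m)[0,:2]*1000; c,_=cv2.findContours((l==i).astype(np.uint8),0,cv2.CHAIN_APPROX_NONE)
        q=cv2.minAreaRect((onplane("wrist",c[0][:,0],.012,m)[:,:2]*1000).astype(np.float32))
        print(ce[i].round(),"cassette origin in tray",(A.T@(w-rr[0])+[-22+22,0]).round(1),"rect",np.round(q[1],1),round(q[2],1))
cv2.imwrite("pics/w32z.png",cv2.resize(im[40:180,100:420,::-1],None,fx=2.4,fy=2.4))
```

```text
[0.4343478  0.15254764 0.25403427] 52.55
((545.8851928710938, 181.6334686279297), (242.650390625, 78.36558532714844), 65.13729095458984)
[282.  93.] cassette origin in tray [ -2.7 -28.4] rect [22.2 45.2] 64.8
[330.  93.] cassette origin in tray [ -3.  -86.8] rect [20.9 44.8] 65.8
[237.  94.] cassette origin in tray [-2.5 28.5] rect [22.4 46.4] 66.5
[194.  98.] cassette origin in tray [-2.7 86.7] rect [22.3 46.2] 65.8
```

View pics/w32.png

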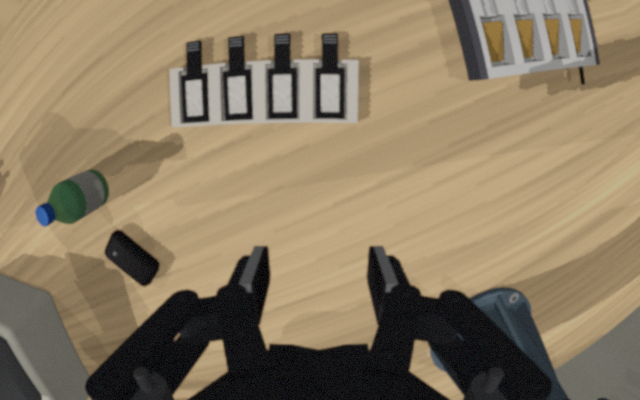

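The tray was indeed knocked about 12 mm, cassettes included. They still sit about 3 mm from their slots and aligned within about 1.4°. Last check is flatness from depth.

Run:
```python
from h import *
z=np.load("w32.npz"); m=dict(camera_matrix=z["K"],camera_from_world=z["T"]); X=deproj("wrist",z["d"],m)
for c in ((194,98),(237,94),(282,93),(330,93)):
    u,v=c; print(c,"wide z mm",(np.median(X[v-15:v+16,u-6:u+7,2])*1000).round(1), "back",(np.median(X[v+10:v+18,u-6:u+7,2])*1000).round(1),"front",(np.median(X[v-18:v-10,u-6:u+7,2])*1000).round(1),"tab",(np.median(X[v-48:v-38,u-3:u+4,2])*1000).round(1))
print("bench",np.median(X[150:170,250:300,2])*1000,"rib",X[95,259,2]*1000)
```

```text
(194, 98) wide z mm 11.7 back 11.9 front 11.8 tab 11.7
(237, 94) wide z mm 11.8 back 11.8 front 11.8 tab 11.5
(282, 93) wide z mm 11.8 back 11.8 front 11.8 tab 11.5
(330, 93) wide z mm 11.8 back 11.9 front 11.8 tab 11.5
bench -0.2857031357140216 rib 12.874544538734323
```

All four are flat, with their tops at 12 mm. Handing in.

Run:
```python
from station import *
print(close_job())
```

```text
the job is handed in; nothing more can be done
None
```

I finished the job and handed it in at about 53 s. All four cassettes are in the tray and the keeper bar is closed again. `close_job()` reports no verdict, so I can't confirm a pass.

**What I did:** I slid the keeper bar open by its knob to the hard stop, about 60 mm. I pressed all four wide ends down to their rocker stops. Each cassette was then lifted by its tab and laid in its own compartment, 0 to 3 in order. Last, I slid the bar back to its closed stop and let go.

**Last checks:**
- **Keeper:** it reached the closed stop, and the knob appeared exactly where a closed bar should put it.
- **Cassettes:** all four lie flat, with tops at 11.7–11.8 mm where 12 mm is expected. They sit about 3 mm from their slot points, aligned within about 1.4°, tabs out through the notches.
- **Bystanders:** the bottle, mouse and tip box looked unmoved in the final pictures, though I didn't measure them.

**One disagreement:** after the last placing, the tray measured about 12 mm from its earlier position. I looked again from above: the tray had been knocked, but the cassettes moved with it and the figures above are from that second look. I saw no sign of the grip slackening.

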